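# Pack the dried panels and bar them in

### The job

Pack the dried paintings for carrying: take every panel out of the dowel drying rack and lower it, without dropping it, into a groove of the plywood carrier, one panel to a groove, until it stands on the carrier's floor. When they are all in, lay the wooden retaining bar over them, down in the notches of the carrier's two end walls and sticking out about equally at both ends, swinging the turn buttons out of its way first, then swing both buttons back square across the bar to lock it. Keep the panels upright and leave everything else on the desk where it is.

Things in the scene. Friction and masses are not known exactly. Their poses are not given: they have to be found in the camera images.
- carrier: plywood panel carrier fixed to the desk, an open box 116 mm (own x) by 260 mm (own y), floor 12 mm thick; origin at the centre of its underside. Its two long side walls, 71 mm high, have four facing pairs of upright grooves, in each of which a panel stands across the box. The end walls (18 mm thick, middles at y = +121 and -121 mm) are higher and have a notch for the bar
- rack: wooden drying rack fixed to the desk: board 110 by 204 by 12 mm with dowels up to 53 mm high between which the panels stand loosely, each across the rack's own y, in four places at y = -69, -23, 23, 69 mm; origin at the centre of the underside
- bar: loose wooden retaining bar, 26 mm (own x) by 310 mm (own y) by 20 mm high, about 110 g, lying flat on the desk at the start; origin at the centre of its underside
- button_a (a joint): wooden turn button (tab 52 by 16 by 10 mm, underside 141 mm high) on a vertical pivot at carrier x = +31, y = +121 mm. 0 = square across the +y notch; grows as it swings outwards (clockwise seen from above), 1.57 = straight out along carrier +y, stop at 1.7. From 1.4 the notch is clear for the bar. It stays where left (under 1 N moves its peg); any value from 0 to 1.2 at the start
- button_b (a joint): the same at the other end wall, pivot at carrier x = +31, y = -121 mm; 0 = square across the -y notch, grows as it swings outwards (counter-clockwise seen from above), 1.57 = straight out along carrier -y
- button_a_peg (a point): centre of the top of the upright finger peg on button_a: 12 mm across, it stands 18 mm above the tab, its top 169 mm above the desk, 34 mm from the pivot; its axes turn with the button
- button_b_peg (a point): the same on button_b
- notch_a (a point): middle of the seat of the notch in the +y end wall, at carrier y = +121 mm, 118 mm above the desk, where the bar's underside rests (panel tops come to 112 mm). The notch is 34 mm wide along x, between cheeks 139 mm high whose bevelled mouth is 44 mm wide. The -y end wall has the same at y = -121 mm
- groove0 (a point): middle of groove pair 0 of the carrier at the level of its floor (12 mm above the desk), carrier y = -69 mm. The groove is 15.5 mm wide along y, 96 mm from groove bottom to groove bottom along x; its mouth widens to 25 mm in the top 9 mm
- groove1 (a point): middle of groove pair 1 of the carrier at the level of its floor (12 mm above the desk), carrier y = -23 mm. The groove is 15.5 mm wide along y, 96 mm from groove bottom to groove bottom along x; its mouth widens to 25 mm in the top 9 mm
- groove2 (a point): middle of groove pair 2 of the carrier at the level of its floor (12 mm above the desk), carrier y = 23 mm. The groove is 15.5 mm wide along y, 96 mm from groove bottom to groove bottom along x; its mouth widens to 25 mm in the top 9 mm
- groove3 (a point): middle of groove pair 3 of the carrier at the level of its floor (12 mm above the desk), carrier y = 69 mm. The groove is 15.5 mm wide along y, 96 mm from groove bottom to groove bottom along x; its mouth widens to 25 mm in the top 9 mm
- panel0: painted wooden panel, 90 mm wide (own x), 12 mm thick (own y), 100 mm high, about 75 g, standing on edge in the drying rack, its underside 12 mm above the desk; origin at the centre of its underside. Two to four of the four panels are present; all are alike
- panel1: painted wooden panel, 90 mm wide (own x), 12 mm thick (own y), 100 mm high, about 75 g, standing on edge in the drying rack, its underside 12 mm above the desk; origin at the centre of its underside. Two to four of the four panels are present; all are alike
- panel2: painted wooden panel, 90 mm wide (own x), 12 mm thick (own y), 100 mm high, about 75 g, standing on edge in the drying rack, its underside 12 mm above the desk; origin at the centre of its underside. Two to four of the four panels are present; all are alike
- panel3: painted wooden panel, 90 mm wide (own x), 12 mm thick (own y), 100 mm high, about 75 g, standing on edge in the drying rack, its underside 12 mm above the desk; origin at the centre of its underside. Two to four of the four panels are present; all are alike
- paint_jar: bystander: small jar of paint, 38 mm across, 45 mm high; origin at its underside
- brush: bystander: artist's brush 210 mm long, lying; origin at its underside (near its middle)
- sanding_block: bystander: cork sanding block 45 by 85 by 24 mm; origin at its underside
- water_bottle: bystander: clear water bottle with black cap, 74 mm across, 240 mm high; origin at its underside
- goggles: bystander: clear safety glasses, 150 mm wide; origin at its underside (near its middle)
- books: bystander: two books lying in a pile, about 150 by 210 by 48 mm; origin at its underside
- glue: bystander: small glue bottle, 40 mm across, 100 mm high; origin at its underside
There are look-alikes about, which are no part of the job. What is shaped like the panel0 but black is not meant.

How it is judged (in metres and radians):
On the way, in this order (a step that is already met when the one before it is completed fails the run):
1. every panel stands home in a groove of the carrier (z of panel0 in the frame of carrier between 0.008 and 0.016 m and (horizontal distance between panel0 and groove0 below 0.007 m or horizontal distance between panel0 and groove1 below 0.007 m or horizontal distance between panel0 and groove2 below 0.007 m or horizontal distance between panel0 and groove3 below 0.007 m) and angle between each of panel0, panel1, panel2, panel3's own z axis and vertical below 0.1 rad and angle between the y axis of each of panel0, panel1, panel2, panel3 and the y axis of carrier, either way round below 0.12 rad and z of panel1 in the frame of carrier between 0.008 and 0.016 m and (horizontal distance between panel1 and groove0 below 0.007 m or horizontal distance between panel1 and groove1 below 0.007 m or horizontal distance between panel1 and groove2 below 0.007 m or horizontal distance between panel1 and groove3 below 0.007 m) and z of panel2 in the frame of carrier between 0.008 and 0.016 m and (horizontal distance between panel2 and groove0 below 0.007 m or horizontal distance between panel2 and groove1 below 0.007 m or horizontal distance between panel2 and groove2 below 0.007 m or horizontal distance between panel2 and groove3 below 0.007 m) and z of panel3 in the frame of carrier between 0.008 and 0.016 m and (horizontal distance between panel3 and groove0 below 0.007 m or horizontal distance between panel3 and groove1 below 0.007 m or horizontal distance between panel3 and groove2 below 0.007 m or horizontal distance between panel3 and groove3 below 0.007 m)), for 0.2 s.
2. the bar lies in both notches over the panels, centred (z of bar in the frame of carrier between 0.114 and 0.122 m and x of bar in the frame of carrier between -0.007 and 0.007 m and y of bar in the frame of carrier between -0.015 and 0.015 m and angle between the y axis of bar and the y axis of carrier, either way round below 0.06 rad and angle between bar's own z axis and vertical below 0.06 rad), for 0.2 s.
3. both turn buttons are swung across the bar (value of joint each of button_a, button_b below 0.3 rad), for 0.2 s.
At the end, for the whole second after the job is handed in: All panels stand upright on the carrier floor (4 mm), each in a groove (7 mm, 0.12 rad); the bar lies in both notches (height 4 mm, sideways 7 mm, 0.06 rad), centred lengthwise within 15 mm; both turn buttons are within 0.3 rad of square across it; all at rest (all of step 1 and all of step 2 and all of step 3 and linear speed of each of bar, panel0, panel1, panel2, panel3 below 0.02 m/s); the robot touches nothing.
It fails at once if a panel is tipped over (more than 45 degrees) (angle between any of panel0, panel1, panel2, panel3's own z axis and vertical above 0.8 rad).
It fails at once if a panel is dropped into the carrier (falls faster than 0.6 m/s inside it) ((horizontal distance between panel0 and carrier below 0.12 m and z of panel0 in the frame of carrier below 0.085 m and linear speed of panel0 above 0.6 m/s) or (horizontal distance between panel1 and carrier below 0.12 m and z of panel1 in the frame of carrier below 0.085 m and linear speed of panel1 above 0.6 m/s) or (horizontal distance between panel2 and carrier below 0.12 m and z of panel2 in the frame of carrier below 0.085 m and linear speed of panel2 above 0.6 m/s) or (horizontal distance between panel3 and carrier below 0.12 m and z of panel3 in the frame of carrier below 0.085 m and linear speed of panel3 above 0.6 m/s)).
It fails at once if something else on the desk is knocked over or moved more than 4 cm (distance of any of paint_jar, brush, sanding_block, water_bottle, goggles, books, glue from where it was at the start of the episode above 0.04 m or angle between any of paint_jar, water_bottle, glue's own z axis and vertical above 0.6 rad).
Of panel0, panel1, panel2, panel3 only 2 to 4 are there at a start; the rules pass over those that are not, and their reading is None.
At some moment in a run one of bar may be knocked a few centimetres aside while the robot is not near it.
It also fails if it takes over 210 s, if anything falls off the work surface, if the arm or the gripper's body presses on something with over 40 N, if the wrist force passes 120 N, or if a joint passes its speed limit or range.

### The arm

A 7-joint arm with a two-finger parallel gripper is mounted at the origin on the work surface. World frame = base frame: x ahead of the robot, y to its left, z up, the work surface at z = 0. Lengths are in m, angles in degrees, forces in N, time in s.
With the tool pointing down it reaches from about 0.425 to 0.875 m from the base axis. Payload 9.9 kg.
Tool frame: the origin (TCP) lies at the very end of the fingers, on their centre line; the grasp point (between the pads) lies 19 mm behind it; z points along the fingers, y is the direction in which the jaws open and shut (so a half turn about z gives the same grasp; the last joint's range is limited). The gripper opens to 85 mm and grips with 20 to 120 N. Pads are 22 mm wide; open, the fingers measure 114 mm over their backs; the gripper's body (76 mm by 85 mm) begins 54 mm behind the grasp point. The pads swing forward as they close: fully open they stand 13 mm farther back than shut.
Start: joints at [63.724, 32.985, 1.427, 82.34, -0.859, 64.687, -3.237], TCP at [0.247, -0.628, 0.231] pointing down, gripper open.
Joint ranges: [-157.87, 157.87], [-19.46, 123.44], [-87.15, 90], [11.01, 140.99], [-62.26, 242.26], [9.8, 113.94], [-161.44, 161.44]. Speed limits (degrees/s): [127.2, 127.2, 172.46, 172.46, 180, 180, 180].

### API

Orientations are given as [roll, pitch, yaw] about the fixed x, y, z axes, in that order (R = Rz(yaw) Ry(pitch) Rx(roll)).
In Python, from rig import * gives the robot as it stands.
- The arm moves only by the tool send_rows, never from a script. Its argument "commands" is a list of rows, each an object of numbers: "rx", "ry", "rz": the turn, a rotation vector about the tool's x, y, z in rad; "x", "y", "z": the shift along the tool's x, y, z in mm; "claw": the finger opening in mm, from 0 to 85.4. A call has exactly 10 rows; each row is the pose to reach, as a shift and turn from the pose measured when the call began, along the tool's axes at that moment; what a row does not reach only later rows make up. A row lasts 1/8 s, in which the tool goes at most 62.5 mm and 10.7 degrees, less where a joint would pass 70% of its speed; a pose out of reach is approached as far as the arm can. A call with a gripper value outside its range is refused whole. The fingers move at their own pace and stop on an object; the grip force is fixed at half the most. Time passes only in rows, so rows that repeat a pose let the fingers close, or fill a call up. It gives the time, the measured TCP pose, the force and the opening at its end, in the units of the state.
- get_state(): the state, without advancing time (a new reading comes with each control period).
- camera(name): name is "side" or "top"; returns a dict with "color" (420x560x3 uint8, red, green, blue), "K" (3x3 intrinsics, pixels), "dist_coeffs" ([k1, k2, p1, p2, k3] as OpenCV has them; the pictures are not rectified), "cam_to_world" (4x4, takes a point from camera to world coordinates). Camera axes: x right, y up, looking along -z (the intrinsics and any distortion apply to the point x, -y, -z); pixel columns grow to the right and rows downward; lengths in m; the calibration is good to about 2 mm. A picture is of the moment at which its call begins. There is no depth.
- job_done(): hands the job in, once; it reports no verdict.
Trained networks look in a picture, given as the dict that the camera call returned (one of the last four; its "shot" number tells which), for a name from the list of things; names that differ only in an ending like _2 or _b are one class to them, and where a whole thing is asked for, a point or a joint stands for the part that bears it (a point fixed in the world has none). Each returns a list of dicts, best first, with "score" (0 to 1); they miss things now and then, are a little off and sometimes report something else, mostly with a low value. They report only what shows in the picture. A call takes as long as a camera call. They do not tell look-alikes from the thing itself.
- recognise(name, picture): "rect" ([left, top, right, bottom] in pixels, round what is visible of it).
- masks_of(name, picture): "pixels" (420x560 bool, what is visible of it) and "rect" ([left, top, right, bottom] in pixels, round what is visible of it).
The state is a dict: "clock": time; "qpos": joint angles; "joint_velocities": joint speeds; "effort": joint torques, N m; "tool_pos": TCP position; "ee_rot": TCP orientation; "force": force on the tool from outside, world axes, zero at the start; "ft_torque": the same for the moment, N m; "width": finger opening in m.
Only numpy, scipy, OpenCV 4.12 (cv2) and the standard library are available. Lean on these libraries where they do the work, as an engineer would, in place of code of your own. Each camera call takes 0.05 s, during which the arm holds its last target.

## Working session

There is one attempt and no reset: what is moved stays moved. The work goes in short steps, Python scripts to look and compute and a tool call to move; the robot and the scene stay as the last step left them, time stands still between calls to the robot, and variables do not carry over. Pictures are saved under pics/ and viewed, and the job is handed in when it is done.

Besides the shell and the picture viewer there is one more tool, called after ">>>" as a command line: name --argument value ..., lists and objects as JSON in quotes. send_rows: Moves the arm, as the interface text tells. Its arguments: {"type":"object","properties":{"commands":{"type":"array"}},"required":["commands"]}

```bash
ls; mkdir -p pics; python3 - <<'E'
from rig import *
import cv2
print(get_state())
for n in ['side','top']:
    p=camera(n); cv2.imwrite(f'pics/{n}0.png',p['color'][:,:,::-1]); print(n,p['K'],p['dist_coeffs'],p['cam_to_world'])
E
```

```text
pics
{'clock': 0.0, 'qpos': array([63.72441058, 33.03326101,  1.42299608, 82.38789625, -0.85949798,
       64.68616011, -3.23570133]), 'joint_velocities': array([ 0.07367793, -0.01304098,  0.05507232, -0.06925829,  0.00248307,
        0.02741322,  0.09230699]), 'effort': array([-1.57090803e-03, -7.65762663e+01,  2.24977054e+00, -2.85962427e+01,
        1.51844358e-02,  1.25277785e-02,  4.61432910e-05]), 'tool_pos': array([ 0.24694397, -0.62770585,  0.23042642]), 'ee_rot': array([-1.79903369e+02,  4.77629497e-03,  2.14780101e+01]), 'force': array([-0.66314677,  0.34442042,  0.07989812]), 'ft_torque': array([0.00085216, 0.00589083, 0.04412176]), 'width': 0.0854255352859017}
side [[449.01594956   0.         280.48666388]
 [  0.         449.01594956 215.10967507]
 [  0.           0.           1.        ]] [-0.10717192  0.          0.          0.          0.        ] [[ 6.78213780e-01  3.47335651e-01 -6.47598652e-01 -5.03096990e-01]
 [-7.34864146e-01  3.21602069e-01 -5.97115396e-01 -9.82743046e-01]
 [ 8.69601336e-04  8.80868920e-01  4.73359472e-01  8.98219988e-01]
 [ 0.00000000e+00  0.00000000e+00  0.00000000e+00  1.00000000e+00]]
top [[464.15421294   0.         283.16171863]
 [  0.         464.15421294 203.92801066]
 [  0.           0.           1.        ]] [-0.0323512  0.         0.         0.         0.       ] [[ 1.42231883e-02  9.91725106e-01 -1.27589243e-01  3.66918959e-01]
 [-9.99858518e-01  1.29603425e-02 -1.07225258e-02  6.29899322e-04]
 [-8.98019780e-03  1.27723700e-01  9.91769133e-01  1.46344196e+00]
 [ 0.00000000e+00  0.00000000e+00  0.00000000e+00  1.00000000e+00]]
```

View pics/side0.png

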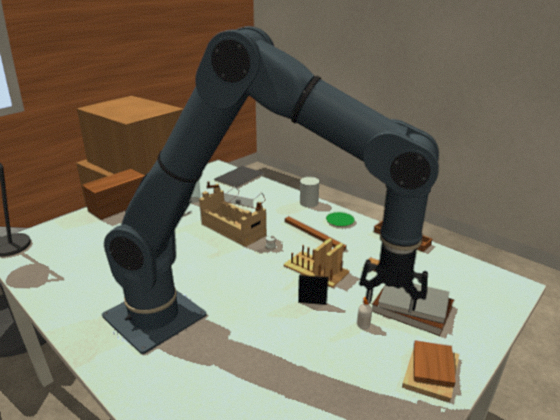

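View pics/top0.png

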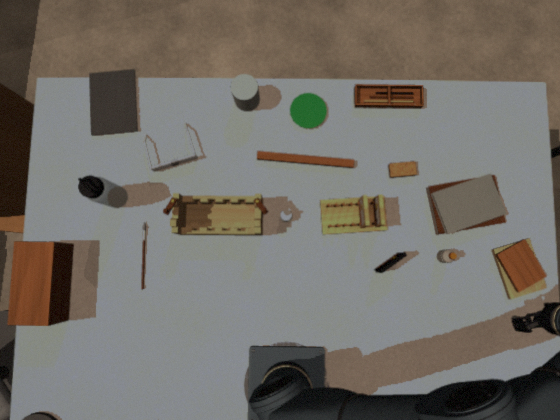

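```bash
cat > h.py <<'E'
from rig import *
import numpy as np, cv2
from scipy.spatial.transform import Rotation as R
def project(p,P):
    P=np.atleast_2d(P).astype(float); T=np.linalg.inv(p['cam_to_world'])
    q=(T[:3,:3]@P.T).T+T[:3,3]; q=q*[1,-1,-1]
    return cv2.projectPoints(q,np.zeros(3),np.zeros(3),p['K'],np.array(p['dist_coeffs']))[0].reshape(-1,2)
def ray(p,uv):
    n=cv2.undistortPoints(np.array(uv,float).reshape(-1,1,2),p['K'],np.array(p['dist_coeffs'])).reshape(-1,2)
    d=np.c_[n[:,0],-n[:,1],-np.ones(len(n))]
    return p['cam_to_world'][:3,3],d@p['cam_to_world'][:3,:3].T
def onz(p,uv,z):
    o,d=ray(p,uv); return o+d*((z-o[2])/d[:,2])[:,None]
def crop(p,box,s,name,draw=None):
    im=p['color'][:,:,::-1].copy()
    l,t,r,b=box; c=cv2.resize(im[t:b,l:r],None,fx=s,fy=s,interpolation=cv2.INTER_CUBIC)
    if draw is not None:
        for u,v in draw: cv2.circle(c,(int((u-l+.5)*s),int((v-t+.5)*s)),2,(0,0,255),-1)
    cv2.imwrite('pics/'+name,c)
E
python3 - <<'E'
from h import *
pt=camera('top'); ps=camera('side')
crop(pt,(150,140,410,280),3,'t1.png'); crop(ps,(190,170,390,310),4,'s1.png')
for p,nm in((pt,'top'),(ps,'side')):
  for n in ['carrier','rack','bar','button_a','button_a_peg','panel0']:
    print(nm,n,[(np.round(d['rect']).tolist(),round(d['score'],2)) for d in recognise(n,p)])
E
```

```text
top carrier [([162.0, 191.0, 271.0, 234.0], 0.8)]
top rack [([318.0, 197.0, 386.0, 235.0], 0.87)]
top bar []
top button_a [([169.0, 197.0, 178.0, 212.0], 0.46), ([255.0, 197.0, 268.0, 214.0], 0.43)]
top button_a_peg []
top panel0 [([374.0, 253.0, 405.0, 274.0], 0.84), ([373.0, 196.0, 383.0, 227.0], 0.68), ([360.0, 193.0, 370.0, 229.0], 0.59)]
side carrier [([199.0, 186.0, 267.0, 246.0], 0.88)]
side rack [([279.0, 247.0, 345.0, 287.0], 0.74), ([285.0, 218.0, 340.0, 246.0], 0.74), ([224.0, 190.0, 260.0, 204.0], 0.48), ([199.0, 186.0, 268.0, 249.0], 0.3)]
side bar [([282.0, 216.0, 348.0, 251.0], 0.87), ([283.0, 250.0, 345.0, 284.0], 0.48)]
side button_a [([258.0, 203.0, 262.0, 210.0], 0.5), ([211.0, 182.0, 220.0, 190.0], 0.45), ([197.0, 184.0, 268.0, 249.0], 0.4)]
side button_a_peg []
side panel0 [([314.0, 245.0, 336.0, 272.0], 0.94), ([300.0, 273.0, 327.0, 307.0], 0.84)]
```

View pics/t1.png

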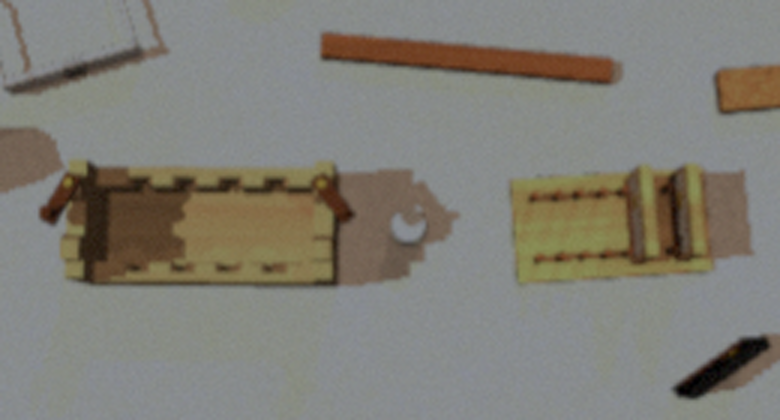

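View pics/s1.png

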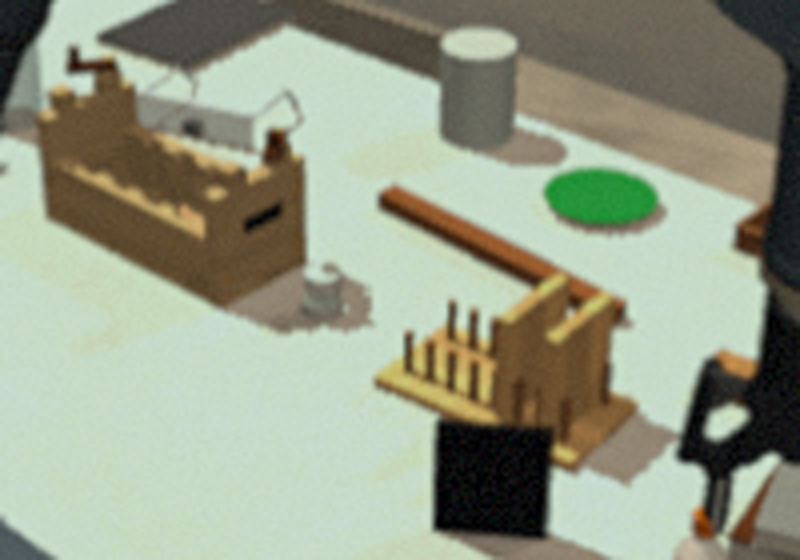

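```bash
python3 - <<'E'
from h import *
pt=camera('top'); ps=camera('side')
crop(pt,(158,184,278,240),6,'t2.png'); crop(ps,(194,176,274,252),8,'s2.png')
crop(pt,(312,184,412,242),7,'t3.png'); crop(ps,(280,230,360,295),9,'s3.png')
E
```

```text
(no output)
```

View pics/t2.png

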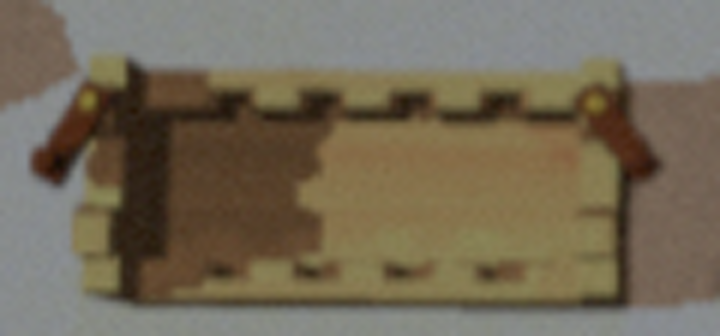

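View pics/s2.png

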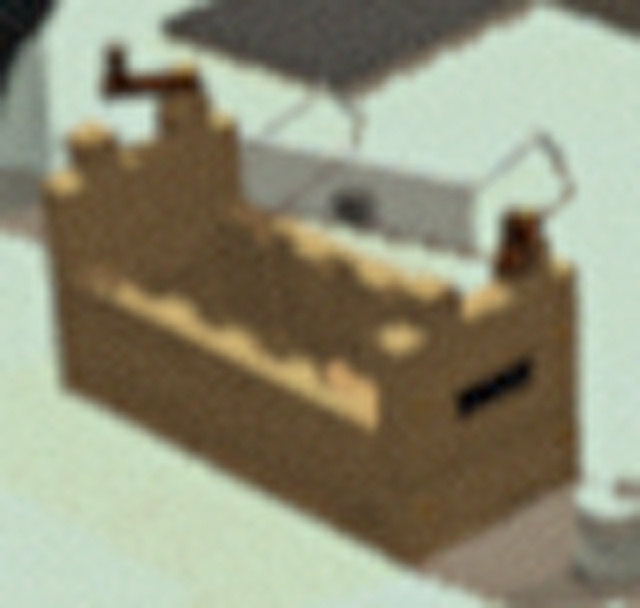

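View pics/t3.png

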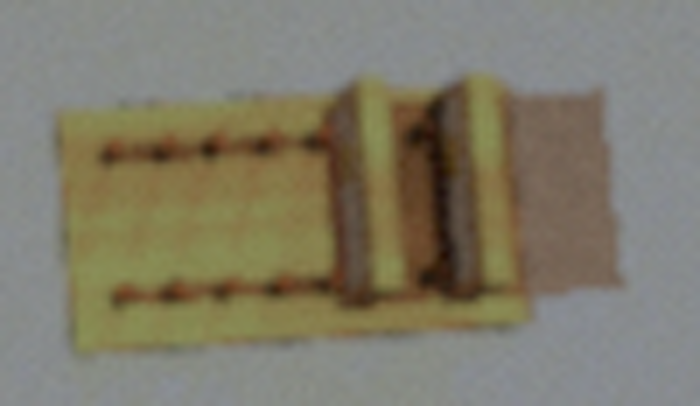

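View pics/s3.png

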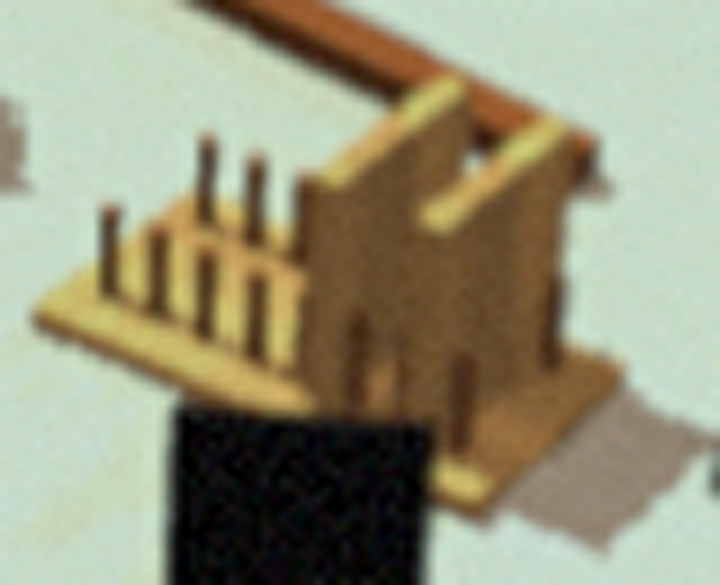

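```bash
cat > fit.py <<'E'
from h import *
from scipy.optimize import least_squares
pt=camera('top'); ps=camera('side')
def cv(pts,s,l,t): return (np.array(pts,float)+.5)/s-.5+[l,t]
def W(P,q):
    x,y,a=q; c,s=np.cos(a),np.sin(a); P=np.array(P,float)/1000
    return np.c_[x+c*P[:,0]-s*P[:,1],y+s*P[:,0]+c*P[:,1],P[:,2]]
def fit(q0,obs,extra=0):
    # obs: list of (cam, function pts, pixels)
    f=lambda q:np.concatenate([(project(p,W(P(q),q[:3]))-uv).ravel() for p,P,uv in obs])
    r=least_squares(f,q0,loss='soft_l1',x_scale=[.01,.01,.1]+[1]*(len(q0)-3))
    return r.x,f(r.x).reshape(-1,2)
E
cat > f1.py <<'E'
from fit import *
ss=cv([(65,385),(412,563),(578,477),(572,265),(380,350),(45,185)],8,194,176)
tt=cv([(95,60),(87,292),(622,62),(620,300)],6,158,184)
Ps=lambda q:[(-58,130,0),(-58,-130,0),(58,-130,0),(58,-130,q[3]),(-58,-130,q[3]),(-58,130,q[3])]
Pt=lambda q:[(58,130,q[3]),(-58,130,q[3]),(58,-130,q[3]),(-58,-130,q[3])]
qc,r=fit([.45,.2,0,110.],[(ps,Ps,ss),(pt,Pt,tt)]); print('carrier',qc.round(4),r.round(1).tolist())
for nm,o in (('side',[(ps,Ps,ss)]),('top',[(pt,Pt,tt)])):
    q,r=fit(qc,o); print(nm,q.round(4),abs(r).max())
rt=cv([(58,108),(78,352),(532,322)],7,312,184); rs=cv([(38,305),(185,195),(622,362),(480,520),(38,322)],9,280,230)
for obs in ([0,1],[0],[1]):
    o=[(pt,lambda q:[(55,102,12),(-55,102,12),(-55,-102,12)],rt),(ps,lambda q:[(-55,102,12),(55,102,12),(55,-102,12),(-55,-102,0),(-55,102,0)],rs)]
    qr,r=fit([.45,-.2,0],[o[i] for i in obs]); print('rack',qr.round(4),r.round(1).tolist())
for n,tp,sp in (('P1',[(358,80),(387,80),(408,290),(378,292)],[(320,187),(440,75),(468,90),(350,190)]),
                ('P2',[(468,78),(497,78),(520,290),(487,290)],[(425,222),(545,117),(572,127),(448,232)])):
    P=lambda q:[(45,6,112),(45,-6,112),(-45,-6,112),(-45,6,112)]
    S=lambda q:[(-45,6,112),(45,6,112),(45,-6,112),(-45,-6,112)]
    o=[(pt,P,cv(tp,7,312,184)),(ps,S,cv(sp,9,280,230))]
    for obs in ([0,1],[0],[1]):
        q,r=fit([.45,-.2,0],[o[i] for i in obs]); print(n,q.round(4),r.round(1).tolist())
crop(pt,(158,184,278,240),6,'t4.png',project(pt,W(Pt(qc)+[(0,y,12) for y in(-69,-23,23,69)]+[(x,y,71) for y in(-69,-23,23,69)for x in(48,-48)]+[(x,y,139) for x in(17,-17)for y in(130,112,-130,-112)]+[(31,121,151),(31,-121,151)],qc[:3])))
crop(ps,(194,176,274,252),8,'s4.png',project(ps,W(Ps(qc)+[(x,y,71) for y in(-69,-23,23,69)for x in(48,-48)]+[(x,y,118) for x in(17,-17)for y in(130,112,-130,-112)]+[(31,121,151),(31,-121,151)],qc[:3])))
np.save('qc.npy',qc[:3])
E
python3 f1.py
```

```text
carrier [5.101000e-01 2.097000e-01 7.000000e-04 1.148641e+02] [[-0.5, -0.2], [-0.3, 0.6], [0.6, -0.3], [0.9, 0.2], [2.5, 0.4], [-0.4, -0.4], [-0.1, -0.3], [-0.5, 0.3], [0.1, 0.4], [-0.3, 0.2]]
side [ 5.105000e-01  2.116000e-01 -1.430000e-02  1.146388e+02] 1.689919294016363
top [5.108000e-01 2.096000e-01 5.200000e-03 1.112272e+02] 0.3219960147756922
rack [ 0.5226 -0.2059  0.0836] [[0.1, 0.6], [0.1, 0.5], [0.2, 0.2], [-0.5, -0.9], [1.5, -2.1], [1.4, -1.0], [-0.1, -0.1], [-0.5, 0.0]]
rack [ 0.5239 -0.2056  0.0794] [[0.1, 0.1], [-0.1, -0.0], [0.0, -0.1]]
rack [ 0.5189 -0.2075  0.0967] [[-0.9, -0.1], [0.8, -1.5], [1.2, -0.6], [-0.0, 0.5], [-1.0, 0.9]]
P1 [ 0.5252 -0.2292  0.113 ] [[-0.1, 0.4], [-0.2, -0.0], [0.6, 0.3], [0.8, 0.5], [-0.3, -1.9], [0.5, -0.9], [0.5, -1.5], [-0.6, -1.0]]
P1 [ 0.526  -0.2284  0.087 ] [[0.0, -0.0], [-0.0, -0.3], [-0.1, 0.1], [0.1, 0.2]]
P1 [ 0.5186 -0.2342  0.1537] [[0.0, -0.3], [0.0, 0.2], [0.0, -0.4], [-0.1, 0.5]]
P2 [ 0.5266 -0.2752  0.1003] [[0.0, 0.3], [-0.0, -0.0], [0.2, 0.1], [0.8, 0.5], [-0.7, -0.7], [0.3, -0.9], [0.4, -0.9], [-0.0, -0.6]]
P2 [ 0.5272 -0.2745  0.084 ] [[0.1, 0.1], [-0.0, -0.2], [-0.3, -0.1], [0.3, 0.2]]
P2 [ 0.5228 -0.278   0.1207] [[-0.5, 0.2], [0.0, -0.2], [0.2, -0.2], [0.2, 0.3]]
```

View pics/t4.png

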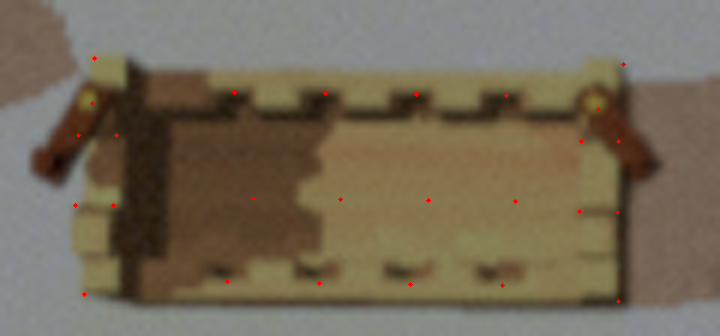

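View pics/s4.png

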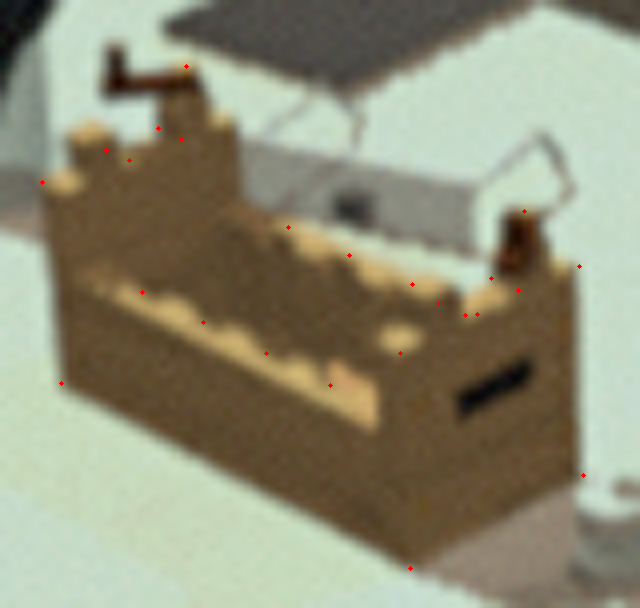

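```bash
cat > f2.py <<'E'
from fit import *
qc=np.load('qc.npy'); qc[2]=0.003
a=onz(pt,cv([(45,158)],6,158,184),.169)[0]; b=onz(pt,cv([(648,165)],6,158,184),.169)[0]
print('peg top-cam',a.round(4),b.round(4))
for nm,s,uv in(('a',1,(117,47)),('b',-1,(522,214))):
    piv=W([(31,s*121,169)],qc)[0]
    for t in np.arange(0,1.25,.1):
        P=piv+[-.034*np.cos(t),s*.034*np.sin(t),0]
        print(nm,round(t,1),P.round(3),((project(pt,P)[0]-[158,184]+.5)*6-.5).round(0),((project(ps,P)[0]-[194,176]+.5)*8-.5).round(0))
# bar
crop(pt,(250,140,362,178),7,'bt.png')
E
python3 f2.py
```

```text
peg top-cam [0.5121 0.3473 0.169 ] [0.5125 0.0637 0.169 ]
a 0.0 [0.507 0.331 0.169] [ 79. 170.] [131.  54.]
a 0.1 [0.507 0.334 0.169] [ 72. 169.] [127.  52.]
a 0.2 [0.507 0.338 0.169] [ 65. 168.] [124.  50.]
a 0.3 [0.508 0.341 0.169] [ 58. 166.] [121.  47.]
a 0.4 [0.509 0.344 0.169] [ 52. 164.] [119.  45.]
a 0.5 [0.511 0.347 0.169] [ 45. 161.] [117.  42.]
a 0.6 [0.513 0.35  0.169] [ 39. 157.] [116.  40.]
a 0.7 [0.515 0.353 0.169] [ 34. 152.] [116.  37.]
a 0.8 [0.517 0.355 0.169] [ 29. 147.] [116.  34.]
a 0.9 [0.52  0.357 0.169] [ 24. 142.] [117.  32.]
a 1.0 [0.522 0.359 0.169] [ 21. 136.] [119.  29.]
a 1.1 [0.525 0.361 0.169] [ 17. 130.] [122.  26.]
a 1.2 [0.528 0.362 0.169] [ 15. 123.] [125.  24.]
b 0.0 [0.507 0.089 0.169] [594. 175.] [470. 200.]
b 0.1 [0.508 0.085 0.169] [601. 175.] [476. 202.]
b 0.2 [0.508 0.082 0.169] [609. 174.] [482. 204.]
b 0.3 [0.509 0.079 0.169] [616. 172.] [488. 205.]
b 0.4 [0.51  0.076 0.169] [623. 170.] [495. 207.]
b 0.5 [0.512 0.072 0.169] [629. 167.] [502. 208.]
b 0.6 [0.513 0.07  0.169] [635. 163.] [509. 208.]
b 0.7 [0.515 0.067 0.169] [641. 159.] [517. 209.]
b 0.8 [0.518 0.064 0.169] [647. 154.] [524. 209.]
b 0.9 [0.52  0.062 0.169] [652. 149.] [532. 208.]
b 1.0 [0.523 0.06  0.169] [656. 143.] [539. 208.]
b 1.1 [0.526 0.058 0.169] [660. 137.] [546. 207.]
b 1.2 [0.529 0.057 0.169] [663. 130.] [553. 205.]
```

View pics/bt.png

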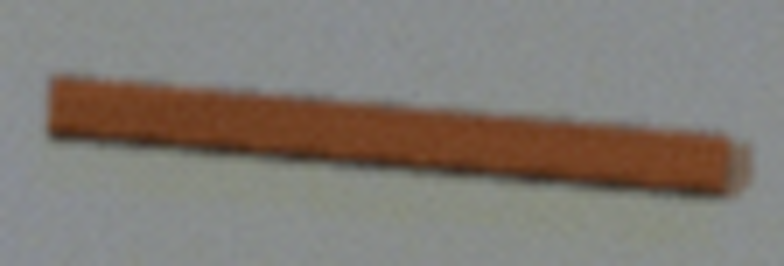

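```bash
cat > rel.py <<'E'
from h import *
import sys
# usage: rel.py x y z yaw  (repeat)
s=get_state(); R0=R.from_euler('xyz',s['ee_rot'],degrees=True); p0=np.array(s['tool_pos'])
print('t',s['clock'],'pos',p0.round(4),'rot',np.round(s['ee_rot'],2),'F',np.round(s['force'],1),'w',round(s['width'],4),'q',np.round(s['qpos'],0))
v=[float(a) for a in sys.argv[1:]]
for i in range(0,len(v),4):
    x,y,z,w=v[i:i+4]; R1=R.from_euler('xyz',[180,0,w],degrees=True)
    print('-> mm',(R0.inv().apply(np.array([x,y,z])-p0)*1000).round(1),'rv',(R0.inv()*R1).as_rotvec().round(3))
E
python3 rel.py .517 .066 .26 63
```

```text
t 1.1 pos [ 0.2471 -0.6281  0.2313] rot [-180.      0.     21.48] F [0.7 0.2 0.5] w 0.0852 q [64. 33.  1. 82. -1. 65. -3.]
-> mm [ 505.3 -547.1  -28.7] rv [-0.     0.    -0.725]
```

>>> send_rows --commands '[{"x": 40, "y": -44, "z": -28, "rz": -0.05, "claw": 24}, {"x": 80, "y": -88, "z": -28, "rz": -0.12, "claw": 24}, {"x": 120, "y": -132, "z": -28, "rz": -0.2, "claw": 24}, {"x": 160, "y": -176, "z": -28, "rz": -0.28, "claw": 24}, {"x": 200, "y": -220, "z": -28, "rz": -0.36, "claw": 24}, {"x": 240, "y": -262, "z": -28, "rz": -0.44, "claw": 24}, {"x": 280, "y": -305, "z": -28, "rz": -0.52, "claw": 24}, {"x": 320, "y": -348, "z": -28, "rz": -0.6, "claw": 24}, {"x": 350, "y": -380, "z": -28, "rz": -0.66, "claw": 24}, {"x": 370, "y": -400, "z": -28, "rz": -0.7, "claw": 24}]'

```text
validation failed for argument at $.co...
```

```bash
python3 rel.py .517 .066 .26 63 .517 .066 .2 63
```

```text
t 1.1 pos [ 0.2471 -0.6281  0.2313] rot [-180.      0.     21.48] F [0.7 0.2 0.5] w 0.0852 q [64. 33.  1. 82. -1. 65. -3.]
-> mm [ 505.3 -547.1  -28.7] rv [-0.     0.    -0.725]
-> mm [ 505.3 -547.1   31.3] rv [-0.     0.    -0.725]
```

>>> send_rows --commands '[{"x": 40, "y": -44, "z": -28, "rx": 0, "ry": 0, "rz": -0.05, "claw": 24}, {"x": 80, "y": -88, "z": -28, "rx": 0, "ry": 0, "rz": -0.12, "claw": 24}, {"x": 120, "y": -132, "z": -28, "rx": 0, "ry": 0, "rz": -0.2, "claw": 24}, {"x": 160, "y": -176, "z": -28, "rx": 0, "ry": 0, "rz": -0.28, "claw": 24}, {"x": 200, "y": -220, "z": -28, "rx": 0, "ry": 0, "rz": -0.36, "claw": 24}, {"x": 240, "y": -262, "z": -28, "rx": 0, "ry": 0, "rz": -0.44, "claw": 24}, {"x": 280, "y": -305, "z": -28, "rx": 0, "ry": 0, "rz": -0.52, "claw": 24}, {"x": 320, "y": -348, "z": -28, "rx": 0, "ry": 0, "rz": -0.6, "claw": 24}, {"x": 350, "y": -380, "z": -28, "rx": 0, "ry": 0, "rz": -0.66, "claw": 24}, {"x": 370, "y": -400, "z": -28, "rx": 0, "ry": 0, "rz": -0.7, "claw": 24}]'

```text
clock: 2.35
tool_pos: [0.4457, -0.1181, 0.2596]
ee_rot: [180.0, -0.0, 61.8]
force: [0.3, 0.1, -0.1]
width: 0.0239
```

```bash
python3 rel.py .517 .066 .26 63 .517 .066 .2 63
```

```text
t 2.35 pos [ 0.4457 -0.1181  0.2596] rot [ 1.7996e+02 -3.0000e-02  6.1810e+01] F [ 0.3  0.1 -0.1] w 0.0239 q [ 23.  14. -18. 110.   5.  57. -25.]
-> mm [196.  -24.1  -0.3] rv [ 0.001 -0.001 -0.021]
-> mm [196.  -24.2  59.7] rv [ 0.001 -0.001 -0.021]
```

>>> send_rows --commands '[{"x": 40, "y": -5, "z": 0, "rx": 0, "ry": 0, "rz": -0.02, "claw": 24}, {"x": 80, "y": -10, "z": 0, "rx": 0, "ry": 0, "rz": -0.02, "claw": 24}, {"x": 120, "y": -15, "z": 0, "rx": 0, "ry": 0, "rz": -0.02, "claw": 24}, {"x": 160, "y": -20, "z": 0, "rx": 0, "ry": 0, "rz": -0.02, "claw": 24}, {"x": 185, "y": -23, "z": 0, "rx": 0, "ry": 0, "rz": -0.02, "claw": 24}, {"x": 196, "y": -24, "z": 20, "rx": 0, "ry": 0, "rz": -0.02, "claw": 24}, {"x": 196, "y": -24, "z": 40, "rx": 0, "ry": 0, "rz": -0.02, "claw": 24}, {"x": 196, "y": -24, "z": 60, "rx": 0, "ry": 0, "rz": -0.02, "claw": 24}, {"x": 196, "y": -24, "z": 72, "rx": 0, "ry": 0, "rz": -0.02, "claw": 24}, {"x": 196, "y": -24, "z": 72, "rx": 0, "ry": 0, "rz": -0.02, "claw": 24}]'

```text
clock: 3.6
tool_pos: [0.5169, 0.0658, 0.1873]
ee_rot: [-180.0, 0.0, 63.0]
force: [0.2, -0.2, -0.3]
width: 0.0238
```

```bash
python3 - <<'E'
from h import *
pt=camera('top'); ps=camera('side')
s=get_state(); tp=s['tool_pos']; print(tp,s['ee_rot'])
crop(ps,(214,146,304,240),6,'s5.png',project(ps,tp)); crop(pt,(190,140,300,240),6,'t5.png',project(pt,tp))
E
```

```text
[0.51754465 0.06602503 0.18831448] [ 1.79924482e+02 -5.93889685e-02  6.29544382e+01]
```

View pics/s5.png

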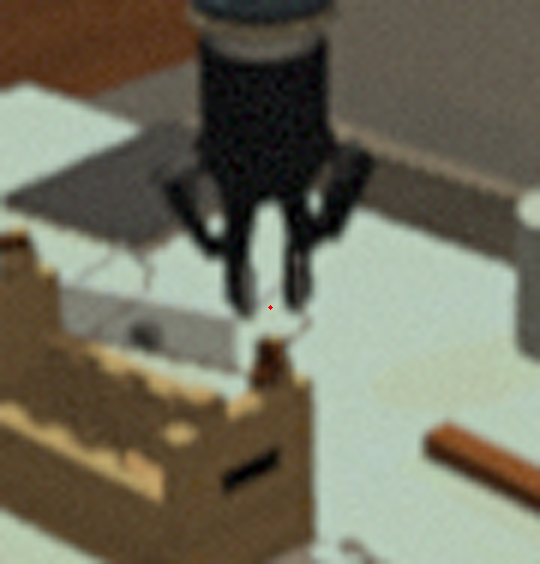

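View pics/t5.png

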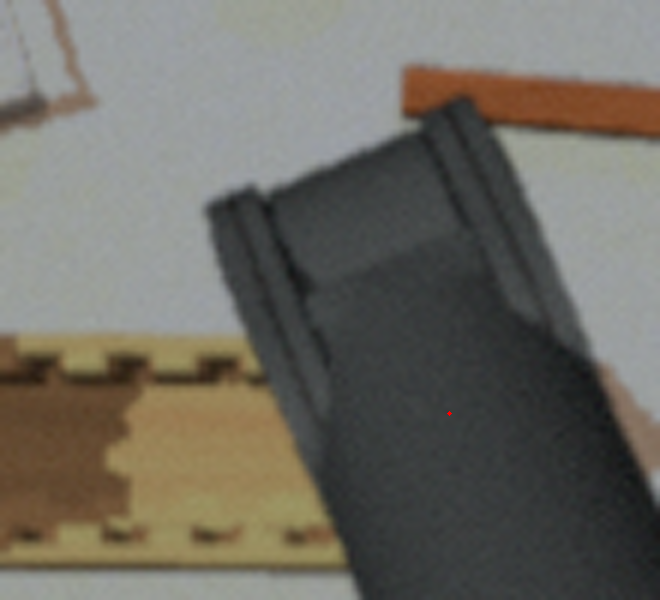

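```bash
cat > arc.py <<'E'
from fit import *
import sys
s,t0,t1,n=int(sys.argv[1]),float(sys.argv[2]),float(sys.argv[3]),int(sys.argv[4])
qc=np.load('qc.npy'); qc[2]=.003; piv=W([(31,s*121,156)],qc)[0]
st=get_state(); R0=R.from_euler('xyz',st['ee_rot'],degrees=True)
print(st['tool_pos'],st['ee_rot'],st['force'],st['width'],piv)
for t in np.linspace(t0,t1,n):
    P=piv+[-.034*np.cos(t),s*.034*np.sin(t),0]; print(round(t,2),P.round(4),(R0.inv().apply(P-st['tool_pos'])*1000).round(0))
E
python3 arc.py -1 .75 1.65 7
```

```text
[0.51767529 0.06600599 0.18852121] [ 1.79895284e+02 -7.67922188e-02  6.29470657e+01] [-0.47223129 -0.46646203 -0.65714412] 0.02371120153031563 [0.54141603 0.08875673 0.156     ]
0.75 [0.5165 0.0656 0.156 ] [-1. -1. 33.]
0.9 [0.5203 0.0621 0.156 ] [-2.  4. 33.]
1.05 [0.5245 0.0593 0.156 ] [-3.  9. 33.]
1.2 [0.5291 0.0571 0.156 ] [-3. 14. 33.]
1.35 [0.534  0.0556 0.156 ] [-2. 19. 33.]
1.5 [0.539  0.0548 0.156 ] [-0. 24. 33.]
1.65 [0.5441 0.0549 0.156 ] [ 2. 29. 33.]
```

>>> send_rows --commands '[{"x": 0, "y": 0, "z": 16, "rx": 0, "ry": 0, "rz": 0, "claw": 24}, {"x": 0, "y": 0, "z": 32, "rx": 0, "ry": 0, "rz": 0, "claw": 24}, {"x": 0, "y": 0, "z": 32, "rx": 0, "ry": 0, "rz": 0, "claw": 24}, {"x": -2, "y": 4, "z": 32, "rx": 0, "ry": 0, "rz": 0, "claw": 24}, {"x": -3, "y": 9, "z": 32, "rx": 0, "ry": 0, "rz": 0, "claw": 24}, {"x": -3, "y": 14, "z": 32, "rx": 0, "ry": 0, "rz": 0, "claw": 24}, {"x": -2, "y": 19, "z": 32, "rx": 0, "ry": 0, "rz": 0, "claw": 24}, {"x": 0, "y": 24, "z": 32, "rx": 0, "ry": 0, "rz": 0, "claw": 24}, {"x": 2, "y": 29, "z": 32, "rx": 0, "ry": 0, "rz": 0, "claw": 24}, {"x": 2, "y": 29, "z": 32, "rx": 0, "ry": 0, "rz": 0, "claw": 24}]'

```text
clock: 5.05
tool_pos: [0.5451, 0.0547, 0.1565]
ee_rot: [179.9, -0.1, 62.9]
force: [-1.0, -0.5, -1.4]
width: 0.0241
```

```bash
python3 - <<'E'
from h import *
ps=camera('side')
s=get_state(); print(s['tool_pos'],s['force'])
crop(ps,(214,146,304,240),6,'s6.png')
E
python3 rel.py .511 .347 .24 117
```

```text
[0.54479274 0.05476112 0.15653715] [-0.26290906  0.47597285  0.47475128]
t 5.1 pos [0.5448 0.0548 0.1565] rot [ 1.7988e+02 -9.0000e-02  6.2950e+01] F [-0.3  0.5  0.5] w 0.0244 q [  3.  28. -21. 107.  13.  47. -51.]
-> mm [ 245.  -162.8  -83.4] rv [ 0.003 -0.001 -0.943]
```

View pics/s6.png

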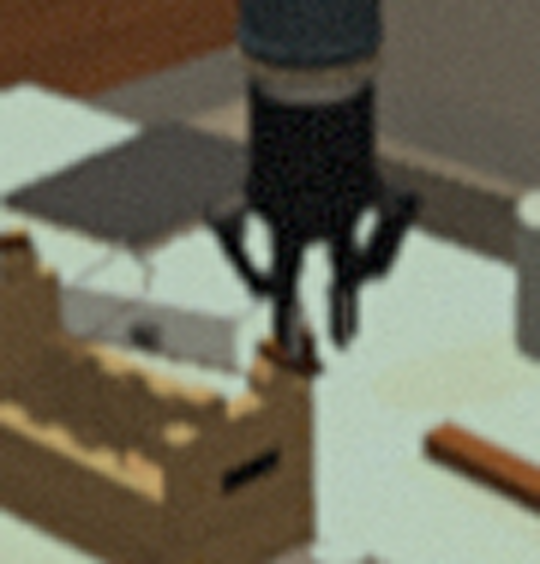

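>>> send_rows --commands '[{"x": 0, "y": 0, "z": -30, "rx": 0, "ry": 0, "rz": 0, "claw": 24}, {"x": 0, "y": 0, "z": -70, "rx": 0, "ry": 0, "rz": 0, "claw": 24}, {"x": 35, "y": -23, "z": -83, "rx": 0, "ry": 0, "rz": -0.13, "claw": 24}, {"x": 70, "y": -46, "z": -83, "rx": 0, "ry": 0, "rz": -0.26, "claw": 24}, {"x": 105, "y": -70, "z": -83, "rx": 0, "ry": 0, "rz": -0.4, "claw": 24}, {"x": 145, "y": -96, "z": -83, "rx": 0, "ry": 0, "rz": -0.55, "claw": 24}, {"x": 185, "y": -122, "z": -83, "rx": 0, "ry": 0, "rz": -0.7, "claw": 24}, {"x": 220, "y": -146, "z": -83, "rx": 0, "ry": 0, "rz": -0.85, "claw": 24}, {"x": 245, "y": -163, "z": -83, "rx": 0, "ry": 0, "rz": -0.94, "claw": 24}, {"x": 245, "y": -163, "z": -83, "rx": 0, "ry": 0, "rz": -0.94, "claw": 24}]'

```text
clock: 6.35
tool_pos: [0.5094, 0.35, 0.2395]
ee_rot: [179.9, -0.1, 117.1]
force: [-0.4, 0.1, -0.3]
width: 0.024
```

```bash
python3 - <<'E'
from h import *
pt=camera('top'); ps=camera('side')
s=get_state(); print(s['tool_pos'],s['force'])
P=s['tool_pos'].copy(); Q=P.copy(); Q[2]=.169
crop(ps,(180,116,280,240),6,'s7.png',project(ps,[P,Q])); crop(pt,(150,160,290,240),6,'t7.png',project(pt,[P,Q]))
E
python3 arc.py 1 .5 1.65 7
```

```text
[0.51080718 0.34670872 0.23938744] [-0.68844483 -0.48512383 -0.46061176]
[0.51129034 0.34577125 0.2395639 ] [1.79865202e+02 8.88148466e-02 1.16682694e+02] [ 0.52183542 -0.58696368 -0.11067542] 0.024290167179304507 [0.54069003 0.33075564 0.156     ]
0.5 [0.5109 0.3471 0.156 ] [ 1. -0. 84.]
0.69 [0.5145 0.3524 0.156 ] [ 5.  6. 84.]
0.88 [0.5191 0.357  0.156 ] [ 7. 12. 84.]
1.08 [0.5245 0.3607 0.156 ] [ 7. 18. 84.]
1.27 [0.5305 0.3632 0.156 ] [ 7. 25. 84.]
1.46 [0.5369 0.3645 0.156 ] [ 5. 31. 84.]
1.65 [0.5434 0.3646 0.156 ] [ 3. 37. 84.]
```

View pics/s7.png

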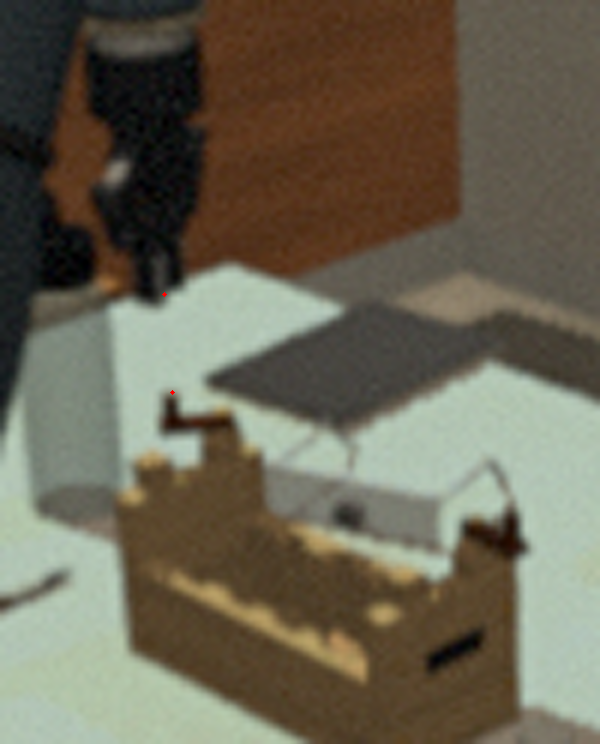

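View pics/t7.png

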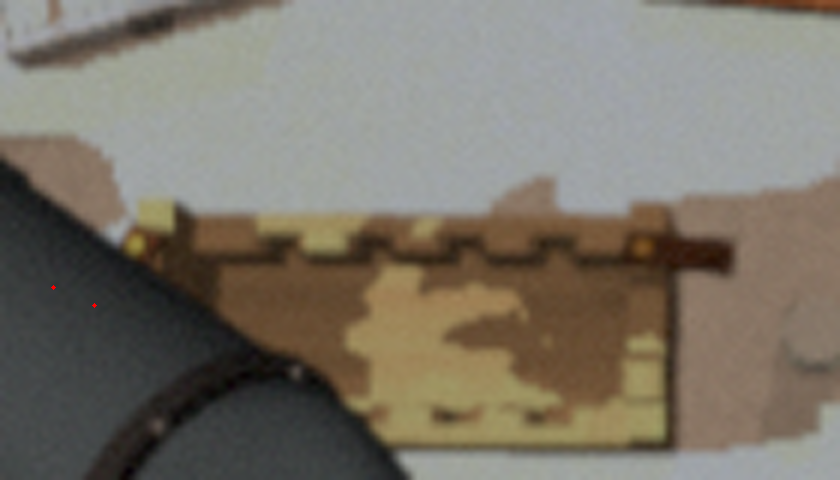

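>>> send_rows --commands '[{"x": 1, "y": 0, "z": 35, "rx": 0, "ry": 0, "rz": 0, "claw": 24}, {"x": 1, "y": 0, "z": 65, "rx": 0, "ry": 0, "rz": 0, "claw": 24}, {"x": 1, "y": 0, "z": 83, "rx": 0, "ry": 0, "rz": 0, "claw": 24}, {"x": 5, "y": 6, "z": 83, "rx": 0, "ry": 0, "rz": 0, "claw": 24}, {"x": 7, "y": 12, "z": 83, "rx": 0, "ry": 0, "rz": 0, "claw": 24}, {"x": 7, "y": 18, "z": 83, "rx": 0, "ry": 0, "rz": 0, "claw": 24}, {"x": 7, "y": 25, "z": 83, "rx": 0, "ry": 0, "rz": 0, "claw": 24}, {"x": 5, "y": 31, "z": 83, "rx": 0, "ry": 0, "rz": 0, "claw": 24}, {"x": 3, "y": 37, "z": 83, "rx": 0, "ry": 0, "rz": 0, "claw": 24}, {"x": 3, "y": 37, "z": 83, "rx": 0, "ry": 0, "rz": 0, "claw": 24}]'

```text
clock: 7.8
tool_pos: [0.5441, 0.3647, 0.1565]
ee_rot: [179.8, 0.1, 116.6]
force: [0.5, 0.7, 1.2]
width: 0.0241
```

```bash
python3 rel.py  .5443 .365 .29 117 .527 -.2745 .2 5
```

```text
t 7.8 pos [0.5441 0.3647 0.1565] rot [1.7985e+02 1.0000e-01 1.1663e+02] F [0.5 0.7 1.2] w 0.0241 q [-18.  38. -34.  90.  24.  59. -32.]
-> mm [-1.000e-01  7.000e-01 -1.335e+02] rv [ 0.003  0.002 -0.007]
-> mm [-563.9 -301.7  -43.3] rv [ 3.000e-03 -1.000e-03  1.948e+00]
```

>>> send_rows --commands '[{"x": 0, "y": 0, "z": -35, "rx": 0, "ry": 0, "rz": 0, "claw": 24}, {"x": -10, "y": -5, "z": -60, "rx": 0, "ry": 0, "rz": 0.05, "claw": 24}, {"x": -40, "y": -22, "z": -60, "rx": 0, "ry": 0, "rz": 0.18, "claw": 32}, {"x": -80, "y": -43, "z": -60, "rx": 0, "ry": 0, "rz": 0.33, "claw": 32}, {"x": -120, "y": -64, "z": -60, "rx": 0, "ry": 0, "rz": 0.48, "claw": 32}, {"x": -160, "y": -86, "z": -60, "rx": 0, "ry": 0, "rz": 0.63, "claw": 32}, {"x": -200, "y": -107, "z": -60, "rx": 0, "ry": 0, "rz": 0.78, "claw": 32}, {"x": -240, "y": -128, "z": -60, "rx": 0, "ry": 0, "rz": 0.93, "claw": 32}, {"x": -280, "y": -150, "z": -60, "rx": 0, "ry": 0, "rz": 1.08, "claw": 32}, {"x": -300, "y": -160, "z": -60, "rx": 0, "ry": 0, "rz": 1.16, "claw": 32}]'

```text
clock: 9.05
tool_pos: [0.5351, 0.0221, 0.2168]
ee_rot: [179.8, -0.1, 49.8]
force: [-0.3, -0.7, 0.4]
width: 0.0315
```

```bash
python3 rel.py  .526 -.2284 .2 4.8; python3 - <<'E'
from h import *
pt=camera('top'); crop(pt,(150,160,410,300),3,'t8.png')
ps=camera('side');crop(ps,(180,150,380,300),4,'s8.png')
E
```

```text
t 9.05 pos [0.5351 0.0221 0.2168] rot [ 1.798e+02 -6.000e-02  4.981e+01] F [-0.3 -0.7  0.4] w 0.0315 q [  6.  23. -18. 104.   9.  54. -57.]
-> mm [-197.2  154.6   17.1] rv [ 0.003 -0.002  0.786]
```

View pics/t8.png

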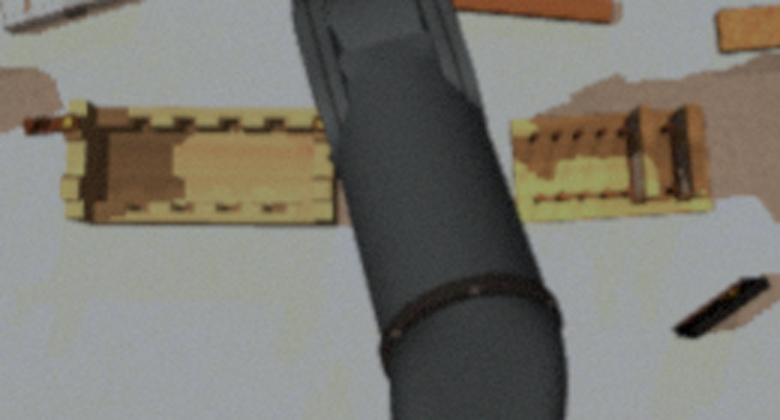

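View pics/s8.png

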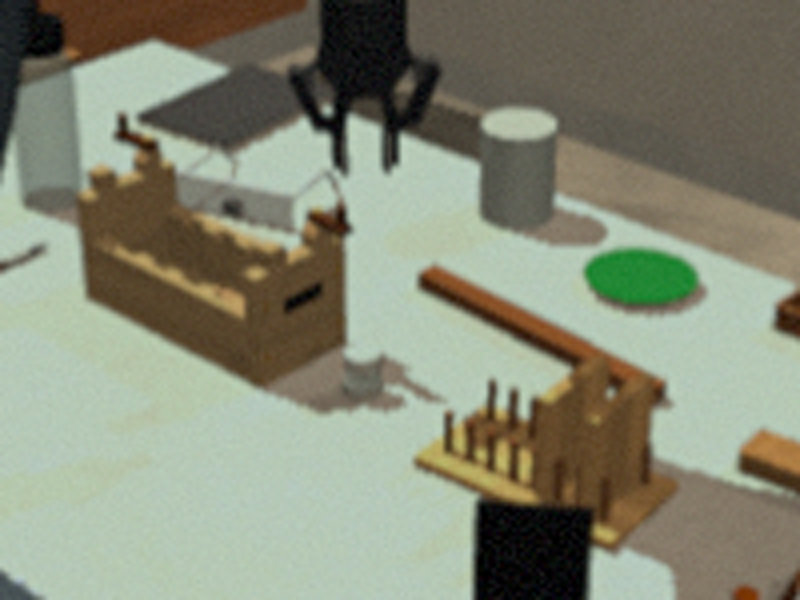

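Candidates for panels in the top view are the wooden panels at (365,211) and (378,211), standing in the rack, and the black one at (390,262), loose on the desk. The two wooden ones in the rack match the description. The black one is the named look-alike, as the enlarged crops t3 and s3 show.

>>> send_rows --commands '[{"x": -20, "y": 15, "z": 0, "rx": 0, "ry": 0, "rz": 0.08, "claw": 32}, {"x": -45, "y": 35, "z": 0, "rx": 0, "ry": 0, "rz": 0.2, "claw": 32}, {"x": -75, "y": 59, "z": 0, "rx": 0, "ry": 0, "rz": 0.32, "claw": 32}, {"x": -105, "y": 82, "z": 0, "rx": 0, "ry": 0, "rz": 0.45, "claw": 32}, {"x": -135, "y": 106, "z": 0, "rx": 0, "ry": 0, "rz": 0.57, "claw": 32}, {"x": -165, "y": 130, "z": 5, "rx": 0, "ry": 0, "rz": 0.68, "claw": 32}, {"x": -185, "y": 146, "z": 10, "rx": 0, "ry": 0, "rz": 0.75, "claw": 32}, {"x": -197, "y": 155, "z": 20, "rx": 0, "ry": 0, "rz": 0.786, "claw": 32}, {"x": -197, "y": 155, "z": 50, "rx": 0, "ry": 0, "rz": 0.786, "claw": 32}, {"x": -197, "y": 155, "z": 60, "rx": 0, "ry": 0, "rz": 0.786, "claw": 32}]'

```text
clock: 10.4
tool_pos: [0.5266, -0.2268, 0.1551]
ee_rot: [-180.0, -0.0, 5.0]
force: [-0.2, -0.2, -0.1]
width: 0.032
```

```bash
python3 rel.py  .526 -.2284 .085 4.8; python3 - <<'E'
from h import *
pt=camera('top'); ps=camera('side')
s=get_state(); P=s['tool_pos']; c=np.array([.526,-.2284,.112]); a=.083
ex=np.array([np.cos(a),np.sin(a),0])*.045; ey=np.array([-np.sin(a),np.cos(a),0])*.006
pts=[P,c,c+ex+ey,c+ex-ey,c-ex+ey,c-ex-ey]
crop(pt,(312,150,412,242),6,'t9.png',project(pt,pts))
crop(ps,(280,200,370,295),6,'s9.png',project(ps,pts))
E
```

```text
t 10.4 pos [ 0.5266 -0.2268  0.1551] rot [-1.7999e+02 -4.0000e-02  4.9700e+00] F [-0.2 -0.2 -0.1] w 0.032 q [ 21.  29.  -4. 104.   3.  48. -69.]
-> mm [-0.8  1.6 70.1] rv [-0.    -0.001  0.003]
```

View pics/t9.png

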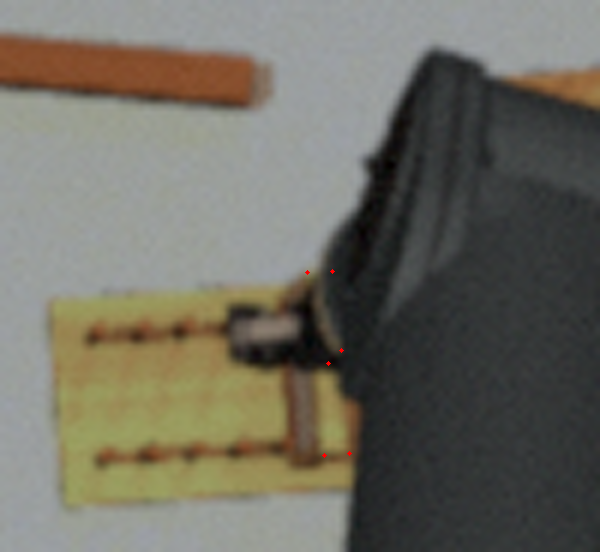

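View pics/s9.png

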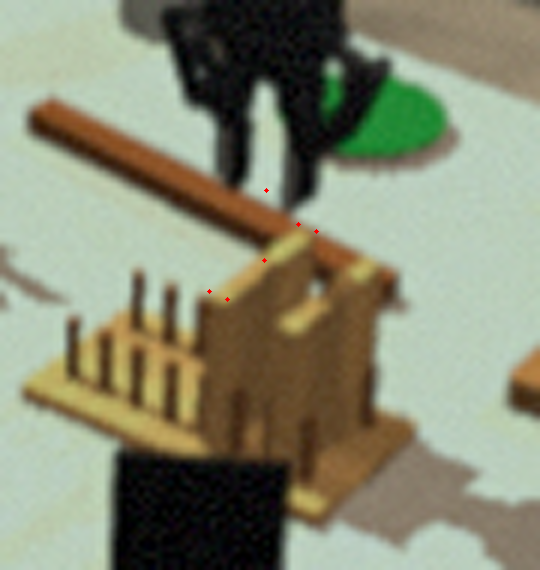

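>>> send_rows --commands '[{"x": -1, "y": 2, "z": 15, "rx": 0, "ry": 0, "rz": 0, "claw": 32}, {"x": -1, "y": 2, "z": 35, "rx": 0, "ry": 0, "rz": 0, "claw": 32}, {"x": -1, "y": 2, "z": 55, "rx": 0, "ry": 0, "rz": 0, "claw": 32}, {"x": -1, "y": 2, "z": 70, "rx": 0, "ry": 0, "rz": 0, "claw": 32}, {"x": -1, "y": 2, "z": 70, "rx": 0, "ry": 0, "rz": 0, "claw": 32}, {"x": -1, "y": 2, "z": 70, "rx": 0, "ry": 0, "rz": 0, "claw": 20}, {"x": -1, "y": 2, "z": 70, "rx": 0, "ry": 0, "rz": 0, "claw": 8}, {"x": -1, "y": 2, "z": 70, "rx": 0, "ry": 0, "rz": 0, "claw": 8}, {"x": -1, "y": 2, "z": 70, "rx": 0, "ry": 0, "rz": 0, "claw": 8}, {"x": -1, "y": 2, "z": 70, "rx": 0, "ry": 0, "rz": 0, "claw": 8}]'

```text
clock: 11.75
tool_pos: [0.5268, -0.2293, 0.0867]
ee_rot: [179.9, -0.2, 5.0]
force: [0.4, 1.1, 6.7]
width: 0.0111
```

```bash
python3 rel.py; python3 - <<'E'
from h import *
ps=camera('side')
crop(ps,(280,200,370,295),6,'s10.png')
E
```

```text
t 11.75 pos [ 0.5268 -0.2293  0.0867] rot [ 1.7995e+02 -1.6000e-01  4.9700e+00] F [0.4 1.1 6.7] w 0.0111 q [ 21.  34.  -4. 107.   3.  39. -70.]
```

View pics/s10.png

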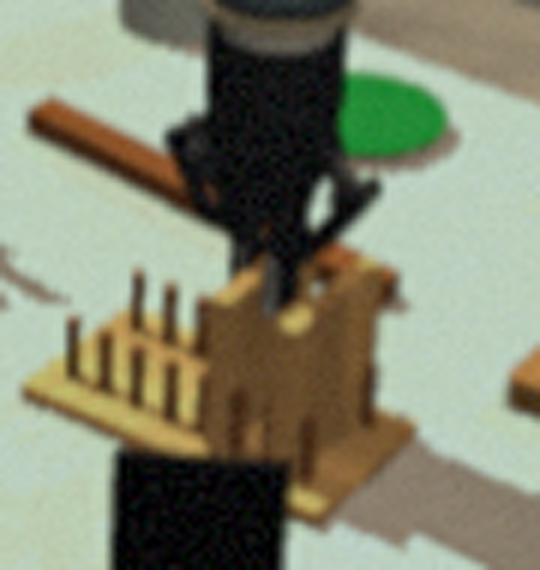

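>>> send_rows --commands '[{"x": 0, "y": 0, "z": -6, "rx": 0, "ry": 0, "rz": 0, "claw": 8}, {"x": 0, "y": 0, "z": -18, "rx": 0, "ry": 0, "rz": 0, "claw": 8}, {"x": 0, "y": 0, "z": -36, "rx": 0, "ry": 0, "rz": 0, "claw": 8}, {"x": 0, "y": 0, "z": -58, "rx": 0, "ry": 0, "rz": 0, "claw": 8}, {"x": 0, "y": 0, "z": -80, "rx": 0, "ry": 0, "rz": 0, "claw": 8}, {"x": 0, "y": 0, "z": -105, "rx": 0, "ry": 0, "rz": 0, "claw": 8}, {"x": 0, "y": 0, "z": -130, "rx": 0, "ry": 0, "rz": 0, "claw": 8}, {"x": 0, "y": 0, "z": -155, "rx": 0, "ry": 0, "rz": 0, "claw": 8}, {"x": 0, "y": 0, "z": -175, "rx": 0, "ry": 0, "rz": 0, "claw": 8}, {"x": 0, "y": 0, "z": -188, "rx": 0, "ry": 0, "rz": 0, "claw": 8}]'

```text
clock: 13.05
tool_pos: [0.5263, -0.2292, 0.2763]
ee_rot: [179.9, -0.2, 5.0]
force: [0.6, 0.2, -1.5]
width: 0.0109
```

```bash
python3 -c "
from fit import *
qc=np.load('qc.npy');qc[2]=.003
print(W([(0,-23,12),(0,23,12)],qc).round(4))"; python3 rel.py .5108 .2327 .275 .2
```

```text
[[0.5101 0.1867 0.012 ]
 [0.51   0.2327 0.012 ]]
t 13.15 pos [ 0.5268 -0.2293  0.2763] rot [179.89  -0.28   4.96] F [ 0.5  0.5 -1.4] w 0.011 q [ 22.  22.  -4.  94.   2.  63. -68.]
-> mm [  24.1 -461.7    0.5] rv [ 0.002 -0.005  0.083]
```

>>> send_rows --commands '[{"x": 1, "y": -15, "z": 0, "rx": 0, "ry": 0, "rz": 0.005, "claw": 8}, {"x": 3, "y": -45, "z": 0, "rx": 0, "ry": 0, "rz": 0.01, "claw": 8}, {"x": 5, "y": -90, "z": 0, "rx": 0, "ry": 0, "rz": 0.02, "claw": 8}, {"x": 7, "y": -135, "z": 0, "rx": 0, "ry": 0, "rz": 0.03, "claw": 8}, {"x": 10, "y": -180, "z": 0, "rx": 0, "ry": 0, "rz": 0.04, "claw": 8}, {"x": 12, "y": -225, "z": 0, "rx": 0, "ry": 0, "rz": 0.05, "claw": 8}, {"x": 15, "y": -270, "z": 0, "rx": 0, "ry": 0, "rz": 0.06, "claw": 8}, {"x": 18, "y": -315, "z": 0, "rx": 0, "ry": 0, "rz": 0.07, "claw": 8}, {"x": 20, "y": -355, "z": 0, "rx": 0, "ry": 0, "rz": 0.08, "claw": 8}, {"x": 21, "y": -380, "z": 0, "rx": 0, "ry": 0, "rz": 0.083, "claw": 8}]'

```text
clock: 14.4
tool_pos: [0.5132, 0.1544, 0.2748]
ee_rot: [179.9, -0.2, 0.4]
force: [-0.2, -0.9, -0.6]
width: 0.0112
```

```bash
python3 rel.py .5108 .2327 .275 .2
```

```text
t 14.4 pos [0.5132 0.1544 0.2748] rot [179.94  -0.19   0.38] F [-0.2 -0.9 -0.6] w 0.0112 q [ -14.   19.  -11.   99.    4.   62. -116.]
-> mm [ -1.9 -78.3  -0.3] rv [ 0.001 -0.003  0.003]
```

>>> send_rows --commands '[{"x": 0, "y": -15, "z": 0, "rx": 0, "ry": 0, "rz": 0.003, "claw": 8}, {"x": -1, "y": -40, "z": 0, "rx": 0, "ry": 0, "rz": 0.003, "claw": 8}, {"x": -2, "y": -65, "z": 0, "rx": 0, "ry": 0, "rz": 0.003, "claw": 8}, {"x": -2, "y": -78, "z": 0, "rx": 0, "ry": 0, "rz": 0.003, "claw": 8}, {"x": -2, "y": -78, "z": 0, "rx": 0, "ry": 0, "rz": 0.003, "claw": 8}, {"x": -2, "y": -78, "z": 20, "rx": 0, "ry": 0, "rz": 0.003, "claw": 8}, {"x": -2, "y": -78, "z": 45, "rx": 0, "ry": 0, "rz": 0.003, "claw": 8}, {"x": -2, "y": -78, "z": 70, "rx": 0, "ry": 0, "rz": 0.003, "claw": 8}, {"x": -2, "y": -78, "z": 90, "rx": 0, "ry": 0, "rz": 0.003, "claw": 8}, {"x": -2, "y": -78, "z": 90, "rx": 0, "ry": 0, "rz": 0.003, "claw": 8}]'

```text
clock: 15.65
tool_pos: [0.5105, 0.2304, 0.1835]
ee_rot: [179.8, -0.0, 0.1]
force: [-0.5, -0.8, 0.4]
width: 0.0109
```

```bash
cat > chk.py <<'E'
from fit import *
import sys
nm=sys.argv[1]; off=float(sys.argv[2]); dx=float(sys.argv[3])
qc=np.load('qc.npy');qc[2]=.003
s=get_state(); P=np.array(s['tool_pos']); print(P.round(4),np.round(s['ee_rot'],2),np.round(s['force'],1),s['width'])
b=P-[-dx,0,off]
C=[b+[sx*.045,sy*.006,z] for sx in(1,-1) for sy in (1,-1) for z in (0,.1)]
im=[W([(x,y,71) for y in(-23,23)for x in(48,-48)],qc)]
crop(ps,(180,146,280,246),6,'s'+nm+'.png',project(ps,np.r_[C,im[0]]))
crop(pt,(150,160,290,240),5,'t'+nm+'.png',project(pt,np.r_[C,im[0]]))
crop(ps,(180,146,280,246),6,'s'+nm+'r.png')
E
python3 chk.py 11 .0747 -.0008
```

```text
[0.5114 0.2315 0.1852] [ 1.7993e+02 -2.1000e-01  1.4000e-01] [ 0.2  0.7 -0.2] 0.010621321919494872
```

View pics/s11.png

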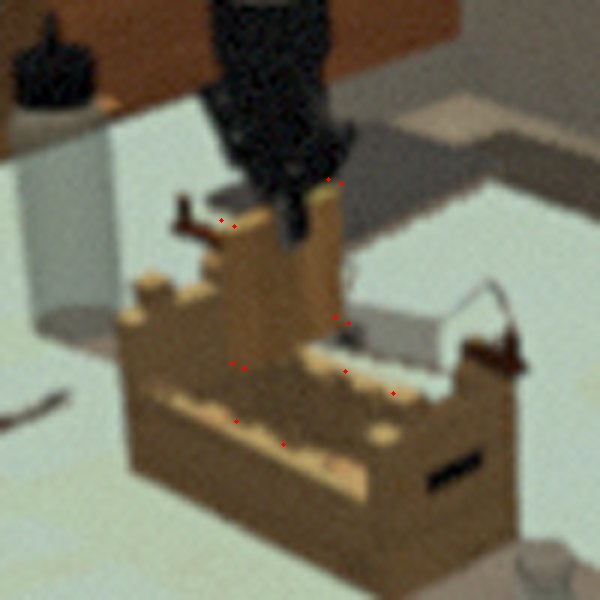

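View pics/t11.png

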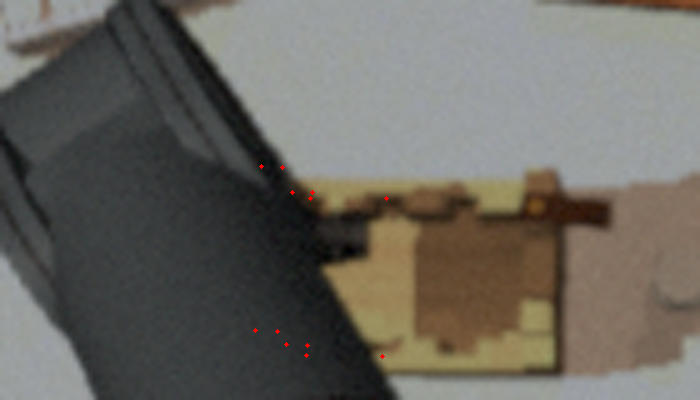

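View pics/s11r.png

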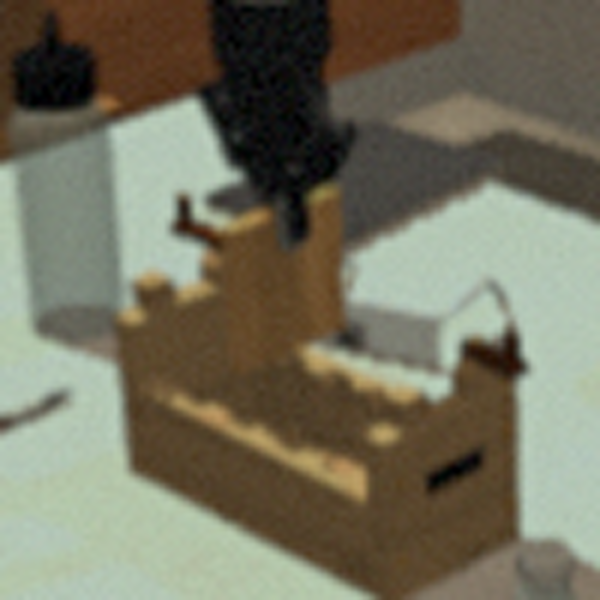

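```bash
cat > edge.py <<'E'
from fit import *
import cv2
from scipy.ndimage import map_coordinates, gaussian_filter
t0=dict(pt); t0['color']=cv2.imread('pics/top0.png')[:,:,::-1]; s0=dict(ps); s0['color']=cv2.imread('pics/side0.png')[:,:,::-1]
def seg(a,b,n=40): return np.linspace(a,b,n)
H=113
Es=[((-58,130,0),(-58,-130,0)),((-58,-130,0),(58,-130,0)),((-58,130,5),(-58,130,105)),((58,-130,5),(58,-130,105)),((-58,-110,71),(-58,100,71))]
Et=[((-58,110,71),(-58,-110,71)),((58,100,71),(58,-110,71)),((-48,-130,139),(48,-130,139)),((-40,130,110),(-50,130,110))]
Et=[((-58,110,71),(-58,-110,71)),((58,60,71),(58,-110,71)),((-50,-130,112),(-20,-130,139)),((56,-130,112),(50,-130,112))]
def grad(p):
    g=gaussian_filter(p['color'].astype(float).sum(2),0.8); return np.gradient(g)[::-1]
def score(p,G,E,q,off=(0,0)):
    s=0
    for a,b in E:
        uv=project(p,W(seg(a,b),q))+off; d=uv[-1]-uv[0]; n=np.array([-d[1],d[0]])/np.linalg.norm(d)
        gx=map_coordinates(G[0],[uv[:,1],uv[:,0]],order=1); gy=map_coordinates(G[1],[uv[:,1],uv[:,0]],order=1)
        s+=abs((gx*n[0]+gy*n[1]).mean())
    return s
def line(im,p,E,q,s,l,t,col=(0,0,255),off=(0,0)):
    for a,b in E:
        uv=((project(p,W([a,b],q))+off-[l,t]+.5)*s).astype(int); cv2.line(im,tuple(map(int,uv[0])),tuple(map(int,uv[1])),col,1)
E
python3 - <<'E'
from edge import *
from scipy.optimize import minimize
qc=np.load('qc.npy');qc[2]=.003
for nm,p,E in(('side',s0,Es),('top',t0,Et)):
    G=grad(p)
    best=max(((score(p,G,E,(x,y,a)),x,y,a) for x in np.arange(.502,.520,.001) for y in np.arange(.200,.222,.001) for a in np.arange(-.02,.021,.004)))
    print(nm,best,score(p,G,E,qc))
    l,t,r,b=(194,176,274,252) if nm=='side' else (158,184,278,240); s=8 if nm=='side' else 6
    im=cv2.resize(p['color'][t:b,l:r,::-1],None,fx=s,fy=s,interpolation=cv2.INTER_CUBIC)
    line(im,p,E,qc,s,l,t); line(im,p,E,best[1:],s,l,t,(255,255,0)); cv2.imwrite(f'pics/e{nm}.png',im)
E
```

```text
side (np.float64(481.66456411259446), np.float64(0.507), np.float64(0.20800000000000002), np.float64(0.0)) 449.35500782873504
top (np.float64(161.96321619315583), np.float64(0.507), np.float64(0.20400000000000001), np.float64(0.016000000000000004)) 104.92903485133414
```

View pics/eside.png

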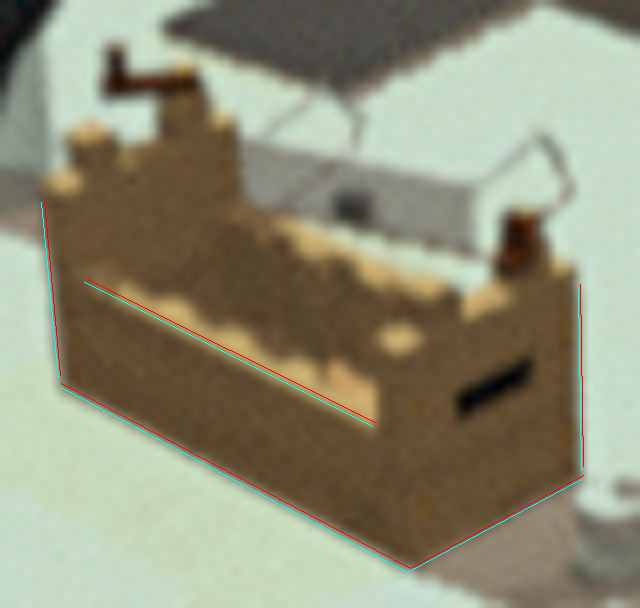

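View pics/etop.png

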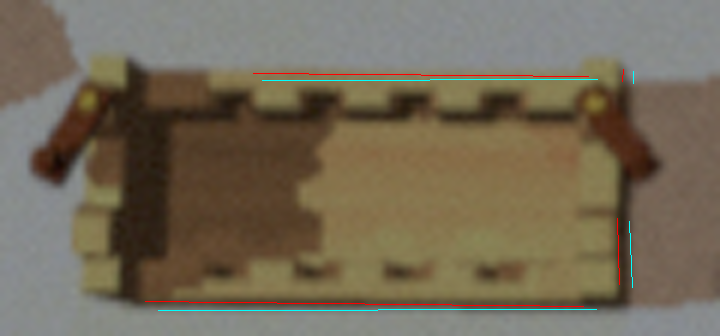

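```bash
python3 - <<'E'
from fit import *
for z in (.185,.2,.22,.24): print('t11',z,((project(pt,[.5114,.2315-.03,z])[0]-[150,160]+.5)*5).round(0), ((project(pt,[.5224,.2315-.03,z])[0]-[150,160]+.5)*5).round(0),((project(pt,[.5004,.2315-.03,z])[0]-[150,160]+.5)*5).round(0))
crop(pt,(190,180,250,230),10,'t12.png')
E
```

```text
t11 0.185 [331. 253.] [332. 234.] [331. 273.]
t11 0.2 [327. 250.] [328. 230.] [326. 270.]
t11 0.22 [321. 246.] [322. 226.] [321. 266.]
t11 0.24 [315. 242.] [316. 221.] [315. 262.]
```

View pics/t12.png

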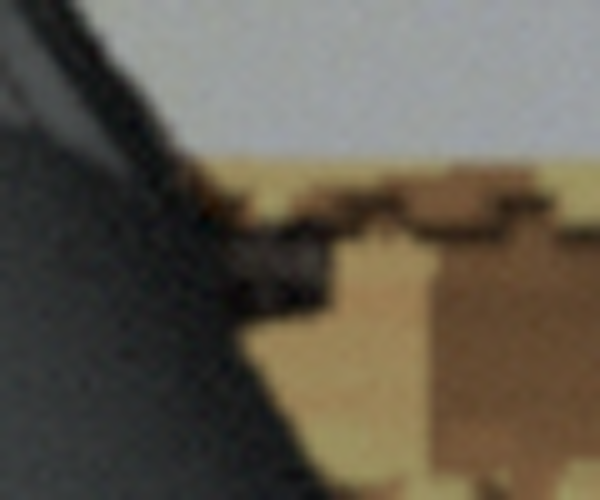

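>>> send_rows --commands '[{"x": 0, "y": -2, "z": 6, "rx": 0, "ry": 0, "rz": 0, "claw": 8}, {"x": 0, "y": -2, "z": 14, "rx": 0, "ry": 0, "rz": 0, "claw": 8}, {"x": 0, "y": -2, "z": 22, "rx": 0, "ry": 0, "rz": 0, "claw": 8}, {"x": 0, "y": -2, "z": 30, "rx": 0, "ry": 0, "rz": 0, "claw": 8}, {"x": 0, "y": -2, "z": 36, "rx": 0, "ry": 0, "rz": 0, "claw": 8}, {"x": 0, "y": -2, "z": 39, "rx": 0, "ry": 0, "rz": 0, "claw": 8}, {"x": 0, "y": -2, "z": 42, "rx": 0, "ry": 0, "rz": 0, "claw": 8}, {"x": 0, "y": -2, "z": 45, "rx": 0, "ry": 0, "rz": 0, "claw": 8}, {"x": 0, "y": -2, "z": 48, "rx": 0, "ry": 0, "rz": 0, "claw": 8}, {"x": 0, "y": -2, "z": 48, "rx": 0, "ry": 0, "rz": 0, "claw": 8}]'

```text
clock: 17.2
tool_pos: [0.5116, 0.2342, 0.1374]
ee_rot: [180.0, -0.2, 0.2]
force: [-1.2, -0.3, -0.7]
width: 0.011
```

```bash
python3 chk.py 13 .0747 -.0008
```

```text
[0.5117 0.2343 0.1376] [179.98  -0.27   0.19] [-0.2 -0.  -0.3] 0.011362215832703944
```

View pics/s13r.png

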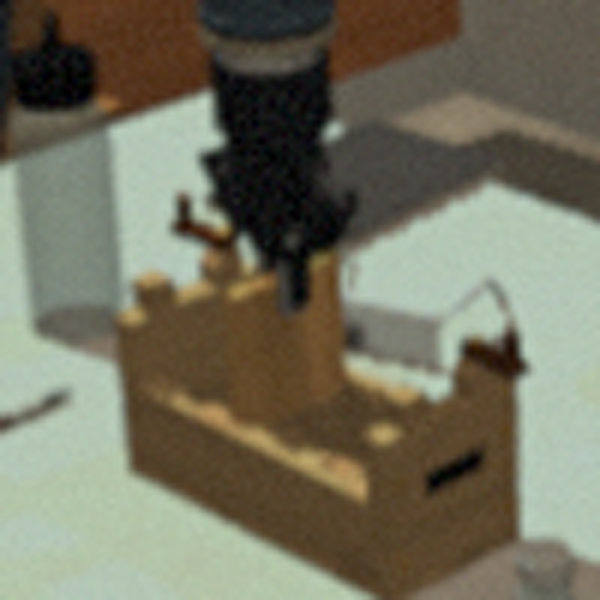

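>>> send_rows --commands '[{"x": 0, "y": 0, "z": 4, "rx": 0, "ry": 0, "rz": 0, "claw": 8}, {"x": 0, "y": 0, "z": 9, "rx": 0, "ry": 0, "rz": 0, "claw": 8}, {"x": 0, "y": 0, "z": 14, "rx": 0, "ry": 0, "rz": 0, "claw": 8}, {"x": 0, "y": 0, "z": 19, "rx": 0, "ry": 0, "rz": 0, "claw": 8}, {"x": 0, "y": 0, "z": 24, "rx": 0, "ry": 0, "rz": 0, "claw": 8}, {"x": 0, "y": 0, "z": 29, "rx": 0, "ry": 0, "rz": 0, "claw": 8}, {"x": 0, "y": 0, "z": 34, "rx": 0, "ry": 0, "rz": 0, "claw": 8}, {"x": 0, "y": 0, "z": 39, "rx": 0, "ry": 0, "rz": 0, "claw": 8}, {"x": 0, "y": 0, "z": 42, "rx": 0, "ry": 0, "rz": 0, "claw": 8}, {"x": 0, "y": 0, "z": 42, "rx": 0, "ry": 0, "rz": 0, "claw": 8}]'

```text
clock: 18.55
tool_pos: [0.5118, 0.2342, 0.0954]
ee_rot: [180.0, -0.2, 0.2]
force: [-0.6, 0.2, -0.2]
width: 0.0108
```

>>> send_rows --commands '[{"x": 0, "y": 0, "z": 2, "rx": 0, "ry": 0, "rz": 0, "claw": 8}, {"x": 0, "y": 0, "z": 4, "rx": 0, "ry": 0, "rz": 0, "claw": 8}, {"x": 0, "y": 0, "z": 6, "rx": 0, "ry": 0, "rz": 0, "claw": 8}, {"x": 0, "y": 0, "z": 8, "rx": 0, "ry": 0, "rz": 0, "claw": 8}, {"x": 0, "y": 0, "z": 9, "rx": 0, "ry": 0, "rz": 0, "claw": 8}, {"x": 0, "y": 0, "z": 10, "rx": 0, "ry": 0, "rz": 0, "claw": 8}, {"x": 0, "y": 0, "z": 10, "rx": 0, "ry": 0, "rz": 0, "claw": 8}, {"x": 0, "y": 0, "z": 10, "rx": 0, "ry": 0, "rz": 0, "claw": 8}, {"x": 0, "y": 0, "z": 10, "rx": 0, "ry": 0, "rz": 0, "claw": 8}, {"x": 0, "y": 0, "z": 10, "rx": 0, "ry": 0, "rz": 0, "claw": 8}]'

```text
clock: 19.8
tool_pos: [0.512, 0.2344, 0.0867]
ee_rot: [180.0, -0.3, 0.2]
force: [-3.4, -1.3, 14.1]
width: 0.0107
```

>>> send_rows --commands '[{"x": 0, "y": 0, "z": -0.5, "rx": 0, "ry": 0, "rz": 0, "claw": 8}, {"x": 0, "y": 0, "z": -0.5, "rx": 0, "ry": 0, "rz": 0, "claw": 20}, {"x": 0, "y": 0, "z": -0.5, "rx": 0, "ry": 0, "rz": 0, "claw": 30}, {"x": 0, "y": 0, "z": -0.5, "rx": 0, "ry": 0, "rz": 0, "claw": 30}, {"x": 0, "y": 0, "z": -5, "rx": 0, "ry": 0, "rz": 0, "claw": 30}, {"x": 0, "y": 0, "z": -25, "rx": 0, "ry": 0, "rz": 0, "claw": 30}, {"x": 0, "y": 0, "z": -55, "rx": 0, "ry": 0, "rz": 0, "claw": 30}, {"x": 0, "y": 0, "z": -90, "rx": 0, "ry": 0, "rz": 0, "claw": 30}, {"x": 0, "y": 0, "z": -120, "rx": 0, "ry": 0, "rz": 0, "claw": 30}, {"x": 0, "y": 0, "z": -125, "rx": 0, "ry": 0, "rz": 0, "claw": 30}]'

```text
clock: 21.05
tool_pos: [0.5122, 0.235, 0.214]
ee_rot: [-179.9, -0.5, 0.2]
force: [0.2, -0.7, -0.7]
width: 0.03
```

```bash
python3 chk.py 14 .0747 -.0008;  python3 rel.py  .5275 -.2745 .2 4.8;
```

```text
[0.5115 0.2345 0.2121] [-179.99   -0.36    0.18] [-0.2 -0.1 -0.2] 0.03048064166395361
t 21.15 pos [0.5115 0.2345 0.2121] rot [-179.99   -0.36    0.18] F [-0.2 -0.1 -0.2] w 0.0305 q [ -21.   24.  -12.  101.    6.   55. -126.]
-> mm [ 14.3 509.   12. ] rv [ 0.    -0.006 -0.081]
```

View pics/s14r.png

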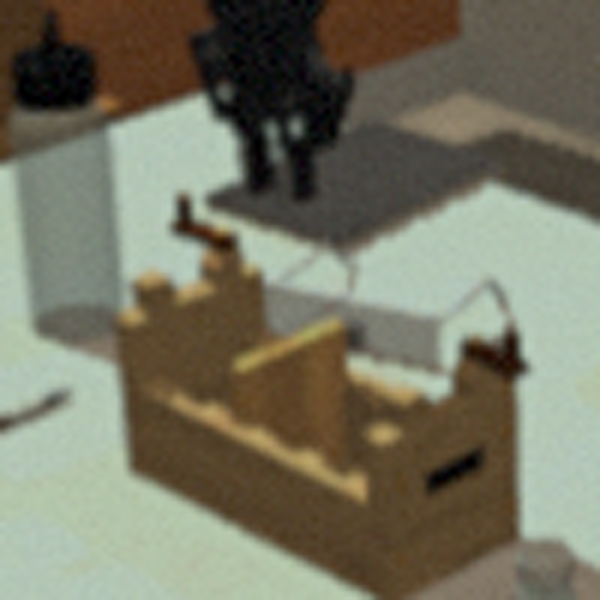

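>>> send_rows --commands '[{"x": 1, "y": 20, "z": 0, "rx": 0, "ry": 0, "rz": 0, "claw": 30}, {"x": 2, "y": 65, "z": 0, "rx": 0, "ry": 0, "rz": -0.01, "claw": 30}, {"x": 3, "y": 115, "z": 0, "rx": 0, "ry": 0, "rz": -0.02, "claw": 30}, {"x": 5, "y": 165, "z": 0, "rx": 0, "ry": 0, "rz": -0.03, "claw": 30}, {"x": 6, "y": 215, "z": 0, "rx": 0, "ry": 0, "rz": -0.04, "claw": 30}, {"x": 8, "y": 265, "z": 0, "rx": 0, "ry": 0, "rz": -0.05, "claw": 30}, {"x": 9, "y": 315, "z": 0, "rx": 0, "ry": 0, "rz": -0.06, "claw": 30}, {"x": 11, "y": 365, "z": 0, "rx": 0, "ry": 0, "rz": -0.07, "claw": 30}, {"x": 12, "y": 410, "z": 0, "rx": 0, "ry": 0, "rz": -0.08, "claw": 30}, {"x": 13, "y": 430, "z": 0, "rx": 0, "ry": 0, "rz": -0.081, "claw": 30}]'

```text
clock: 22.4
tool_pos: [0.5239, -0.1997, 0.2108]
ee_rot: [180.0, -0.2, 4.6]
force: [0.7, 1.2, -0.6]
width: 0.0299
```

```bash
python3 rel.py  .5275 -.2745 .085 4.8; python3 - <<'E'
from h import *
pt=camera('top'); crop(pt,(158,184,278,240),6,'t15.png'); crop(pt,(312,184,412,242),7,'t15b.png')
E
```

```text
t 22.4 pos [ 0.5239 -0.1997  0.2108] rot [179.95  -0.21   4.57] F [ 0.7  1.2 -0.6] w 0.0299 q [ 22.  24.  -8. 102.   4.  54. -74.]
-> mm [ -2.8  74.8 125.9] rv [ 0.001 -0.004 -0.004]
```

View pics/t15.png

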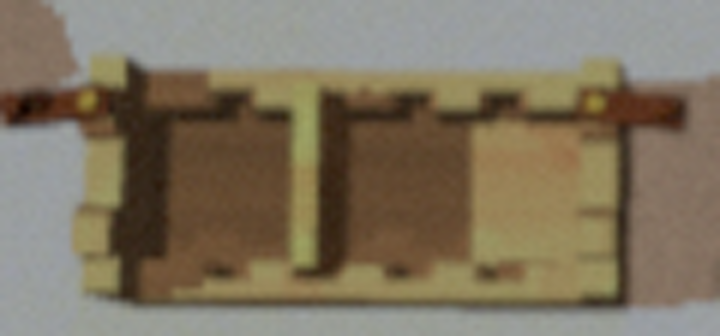

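View pics/t15b.png

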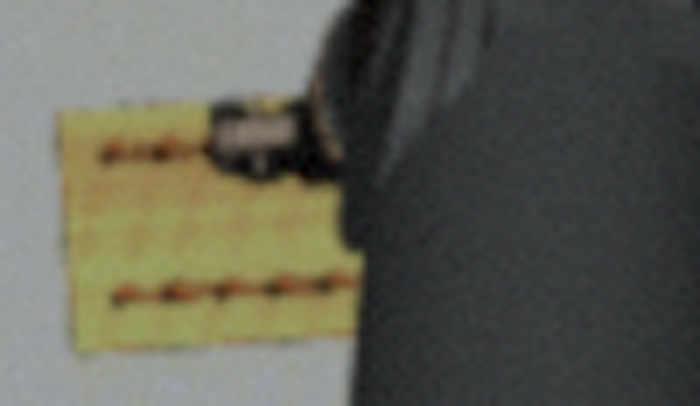

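>>> send_rows --commands '[{"x": -1, "y": 20, "z": 0, "rx": 0, "ry": 0, "rz": 0, "claw": 30}, {"x": -3, "y": 55, "z": 0, "rx": 0, "ry": 0, "rz": 0, "claw": 30}, {"x": -3, "y": 75, "z": 10, "rx": 0, "ry": 0, "rz": 0, "claw": 30}, {"x": -3, "y": 75, "z": 35, "rx": 0, "ry": 0, "rz": 0, "claw": 30}, {"x": -3, "y": 75, "z": 55, "rx": 0, "ry": 0, "rz": 0, "claw": 30}, {"x": -3, "y": 75, "z": 70, "rx": 0, "ry": 0, "rz": 0, "claw": 30}, {"x": -3, "y": 75, "z": 76, "rx": 0, "ry": 0, "rz": 0, "claw": 30}, {"x": -3, "y": 75, "z": 76, "rx": 0, "ry": 0, "rz": 0, "claw": 30}, {"x": -3, "y": 75, "z": 76, "rx": 0, "ry": 0, "rz": 0, "claw": 30}, {"x": -3, "y": 75, "z": 76, "rx": 0, "ry": 0, "rz": 0, "claw": 30}]'

```text
clock: 23.7
tool_pos: [0.5276, -0.2764, 0.1357]
ee_rot: [179.9, -0.3, 4.5]
force: [-0.7, 0.4, 0.4]
width: 0.0299
```

```bash
python3 rel.py  .5275 -.2745 .085 4.8; python3 - <<'E'
from h import *
ps=camera('side'); crop(ps,(280,190,370,290),6,'s16.png',project(ps,get_state()['tool_pos']))
E
```

```text
t 23.7 pos [ 0.5276 -0.2764  0.1357] rot [179.86  -0.28   4.5 ] F [-0.7  0.4  0.4] w 0.0299 q [ 28.  32.  -7. 102.   5.  47. -67.]
-> mm [-0.2 -2.  50.7] rv [ 0.002 -0.005 -0.005]
```

View pics/s16.png

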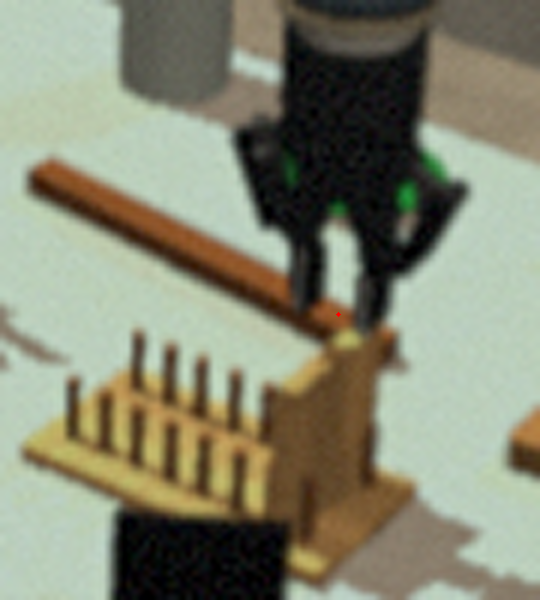

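>>> send_rows --commands '[{"x": 0, "y": -2, "z": 12, "rx": 0.002, "ry": -0.005, "rz": -0.005, "claw": 30}, {"x": 0, "y": -2, "z": 26, "rx": 0.002, "ry": -0.005, "rz": -0.005, "claw": 30}, {"x": 0, "y": -2, "z": 40, "rx": 0.002, "ry": -0.005, "rz": -0.005, "claw": 30}, {"x": 0, "y": -2, "z": 50, "rx": 0.002, "ry": -0.005, "rz": -0.005, "claw": 30}, {"x": 0, "y": -2, "z": 50, "rx": 0.002, "ry": -0.005, "rz": -0.005, "claw": 30}, {"x": 0, "y": -2, "z": 50, "rx": 0.002, "ry": -0.005, "rz": -0.005, "claw": 20}, {"x": 0, "y": -2, "z": 50, "rx": 0.002, "ry": -0.005, "rz": -0.005, "claw": 8}, {"x": 0, "y": -2, "z": 50, "rx": 0.002, "ry": -0.005, "rz": -0.005, "claw": 8}, {"x": 0, "y": -2, "z": 50, "rx": 0.002, "ry": -0.005, "rz": -0.005, "claw": 8}, {"x": 0, "y": -2, "z": 50, "rx": 0.002, "ry": -0.005, "rz": -0.005, "claw": 8}]'

```text
clock: 25.0
tool_pos: [0.528, -0.2747, 0.0861]
ee_rot: [180.0, -0.0, 4.8]
force: [-0.3, -0.5, 5.7]
width: 0.0113
```

```bash
python3 rel.py
```

```text
t 25.0 pos [ 0.528  -0.2747  0.0861] rot [ 1.7995e+02 -4.0000e-02  4.7800e+00] F [-0.3 -0.5  5.7] w 0.0113 q [ 27.  35.  -7. 104.   6.  41. -68.]
```

>>> send_rows --commands '[{"x": 0, "y": 0, "z": -6, "rx": 0, "ry": 0, "rz": 0, "claw": 8}, {"x": 0, "y": 0, "z": -18, "rx": 0, "ry": 0, "rz": 0, "claw": 8}, {"x": 0, "y": 0, "z": -36, "rx": 0, "ry": 0, "rz": 0, "claw": 8}, {"x": 0, "y": 0, "z": -58, "rx": 0, "ry": 0, "rz": 0, "claw": 8}, {"x": 0, "y": 0, "z": -80, "rx": 0, "ry": 0, "rz": 0, "claw": 8}, {"x": 0, "y": 0, "z": -105, "rx": 0, "ry": 0, "rz": 0, "claw": 8}, {"x": 0, "y": 0, "z": -130, "rx": 0, "ry": 0, "rz": 0, "claw": 8}, {"x": 0, "y": 0, "z": -155, "rx": 0, "ry": 0, "rz": 0, "claw": 8}, {"x": 0, "y": 0, "z": -175, "rx": 0, "ry": 0, "rz": 0, "claw": 8}, {"x": 0, "y": 0, "z": -189, "rx": 0, "ry": 0, "rz": 0, "claw": 8}]'

```text
clock: 26.25
tool_pos: [0.5279, -0.2745, 0.2766]
ee_rot: [179.9, -0.1, 4.8]
force: [0.2, -0.2, -0.9]
width: 0.011
```

```bash
python3 rel.py .5117 .188 .275 .2
```

```text
t 26.25 pos [ 0.5279 -0.2745  0.2766] rot [ 1.7992e+02 -9.0000e-02  4.7800e+00] F [ 0.2 -0.2 -0.9] w 0.011 q [ 28.  24.  -7.  91.   3.  65. -66.]
-> mm [  22.4 -462.2    1.1] rv [ 0.001 -0.002  0.08 ]
```

>>> send_rows --commands '[{"x": 1, "y": -15, "z": 0, "rx": 0, "ry": 0, "rz": 0.005, "claw": 8}, {"x": 3, "y": -45, "z": 0, "rx": 0, "ry": 0, "rz": 0.01, "claw": 8}, {"x": 5, "y": -90, "z": 0, "rx": 0, "ry": 0, "rz": 0.02, "claw": 8}, {"x": 7, "y": -135, "z": 0, "rx": 0, "ry": 0, "rz": 0.03, "claw": 8}, {"x": 10, "y": -180, "z": 0, "rx": 0, "ry": 0, "rz": 0.04, "claw": 8}, {"x": 12, "y": -225, "z": 0, "rx": 0, "ry": 0, "rz": 0.05, "claw": 8}, {"x": 14, "y": -270, "z": 0, "rx": 0, "ry": 0, "rz": 0.06, "claw": 8}, {"x": 16, "y": -315, "z": 0, "rx": 0, "ry": 0, "rz": 0.07, "claw": 8}, {"x": 18, "y": -355, "z": 0, "rx": 0, "ry": 0, "rz": 0.08, "claw": 8}, {"x": 19, "y": -380, "z": 0, "rx": 0, "ry": 0, "rz": 0.08, "claw": 8}]'

```text
clock: 27.5
tool_pos: [0.5136, 0.109, 0.2754]
ee_rot: [180.0, -0.0, 0.4]
force: [-1.0, 0.6, -0.4]
width: 0.0107
```

```bash
python3 rel.py .5117 .188 .185 .2
```

```text
t 27.5 pos [0.5136 0.109  0.2754] rot [ 1.7996e+02 -1.0000e-02  3.6000e-01] F [-1.   0.6 -0.4] w 0.0107 q [  -7.   18.  -14.  101.    5.   62. -112.]
-> mm [ -1.4 -79.1  90.4] rv [ 0.001 -0.     0.003]
```

>>> send_rows --commands '[{"x": 0, "y": -15, "z": 0, "rx": 0, "ry": 0, "rz": 0.003, "claw": 8}, {"x": -1, "y": -40, "z": 0, "rx": 0, "ry": 0, "rz": 0.003, "claw": 8}, {"x": -1.5, "y": -65, "z": 0, "rx": 0, "ry": 0, "rz": 0.003, "claw": 8}, {"x": -1.5, "y": -79, "z": 0, "rx": 0, "ry": 0, "rz": 0.003, "claw": 8}, {"x": -1.5, "y": -79, "z": 0, "rx": 0, "ry": 0, "rz": 0.003, "claw": 8}, {"x": -1.5, "y": -79, "z": 20, "rx": 0, "ry": 0, "rz": 0.003, "claw": 8}, {"x": -1.5, "y": -79, "z": 45, "rx": 0, "ry": 0, "rz": 0.003, "claw": 8}, {"x": -1.5, "y": -79, "z": 70, "rx": 0, "ry": 0, "rz": 0.003, "claw": 8}, {"x": -1.5, "y": -79, "z": 90, "rx": 0, "ry": 0, "rz": 0.003, "claw": 8}, {"x": -1.5, "y": -79, "z": 90, "rx": 0, "ry": 0, "rz": 0.003, "claw": 8}]'

```text
clock: 28.75
tool_pos: [0.511, 0.1861, 0.1842]
ee_rot: [179.9, 0.1, 0.1]
force: [-0.9, -0.0, -0.9]
width: 0.011
```

```bash
python3 chk.py 17 .0741 -.0008; python3 rel.py .5117 .188 .1375 .2
```

```text
[0.512  0.1872 0.1859] [ 1.7995e+02 -3.0000e-02  1.3000e-01] [-0.1  0.3 -0.1] 0.011065150197979446
t 28.85 pos [0.512  0.1872 0.1859] rot [ 1.7995e+02 -3.0000e-02  1.3000e-01] F [-0.1  0.3 -0.1] w 0.0111 q [ -15.   25.  -14.  105.    8.   51. -123.]
-> mm [-0.3 -0.8 48.4] rv [ 0.001 -0.    -0.001]
```

View pics/s17.png

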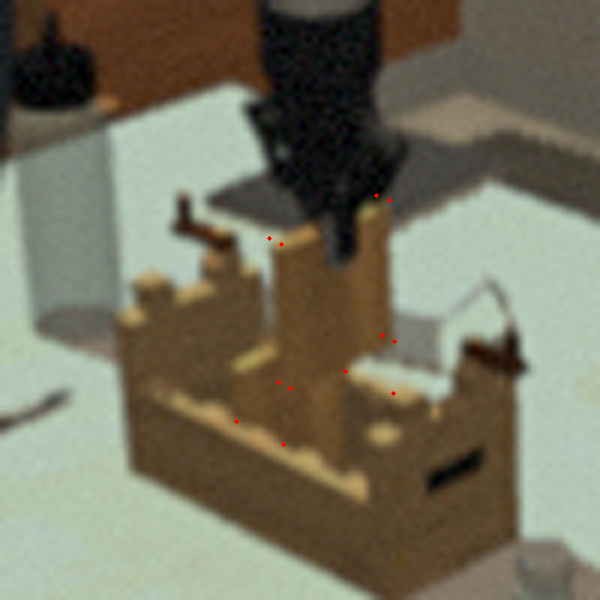

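>>> send_rows --commands '[{"x": -0.5, "y": -1, "z": 6, "rx": 0, "ry": 0, "rz": 0, "claw": 8}, {"x": -0.5, "y": -1, "z": 14, "rx": 0, "ry": 0, "rz": 0, "claw": 8}, {"x": -0.5, "y": -1, "z": 22, "rx": 0, "ry": 0, "rz": 0, "claw": 8}, {"x": -0.5, "y": -1, "z": 30, "rx": 0, "ry": 0, "rz": 0, "claw": 8}, {"x": -0.5, "y": -1, "z": 36, "rx": 0, "ry": 0, "rz": 0, "claw": 8}, {"x": -0.5, "y": -1, "z": 39, "rx": 0, "ry": 0, "rz": 0, "claw": 8}, {"x": -0.5, "y": -1, "z": 42, "rx": 0, "ry": 0, "rz": 0, "claw": 8}, {"x": -0.5, "y": -1, "z": 45, "rx": 0, "ry": 0, "rz": 0, "claw": 8}, {"x": -0.5, "y": -1, "z": 48, "rx": 0, "ry": 0, "rz": 0, "claw": 8}, {"x": -0.5, "y": -1, "z": 48, "rx": 0, "ry": 0, "rz": 0, "claw": 8}]'

```text
clock: 30.1
tool_pos: [0.5114, 0.1881, 0.1377]
ee_rot: [179.9, -0.0, 0.1]
force: [0.5, 0.9, -0.7]
width: 0.0107
```

>>> send_rows --commands '[{"x": 0, "y": 0, "z": 4, "rx": 0, "ry": 0, "rz": 0, "claw": 8}, {"x": 0, "y": 0, "z": 9, "rx": 0, "ry": 0, "rz": 0, "claw": 8}, {"x": 0, "y": 0, "z": 14, "rx": 0, "ry": 0, "rz": 0, "claw": 8}, {"x": 0, "y": 0, "z": 19, "rx": 0, "ry": 0, "rz": 0, "claw": 8}, {"x": 0, "y": 0, "z": 24, "rx": 0, "ry": 0, "rz": 0, "claw": 8}, {"x": 0, "y": 0, "z": 29, "rx": 0, "ry": 0, "rz": 0, "claw": 8}, {"x": 0, "y": 0, "z": 34, "rx": 0, "ry": 0, "rz": 0, "claw": 8}, {"x": 0, "y": 0, "z": 39, "rx": 0, "ry": 0, "rz": 0, "claw": 8}, {"x": 0, "y": 0, "z": 42, "rx": 0, "ry": 0, "rz": 0, "claw": 8}, {"x": 0, "y": 0, "z": 42, "rx": 0, "ry": 0, "rz": 0, "claw": 8}]'

```text
clock: 31.35
tool_pos: [0.5113, 0.188, 0.0955]
ee_rot: [179.9, 0.0, 0.1]
force: [-0.3, 0.0, 0.2]
width: 0.0111
```

>>> send_rows --commands '[{"x": 0, "y": 0, "z": 2, "rx": 0, "ry": 0, "rz": 0, "claw": 8}, {"x": 0, "y": 0, "z": 4, "rx": 0, "ry": 0, "rz": 0, "claw": 8}, {"x": 0, "y": 0, "z": 6, "rx": 0, "ry": 0, "rz": 0, "claw": 8}, {"x": 0, "y": 0, "z": 8, "rx": 0, "ry": 0, "rz": 0, "claw": 8}, {"x": 0, "y": 0, "z": 9, "rx": 0, "ry": 0, "rz": 0, "claw": 8}, {"x": 0, "y": 0, "z": 10, "rx": 0, "ry": 0, "rz": 0, "claw": 8}, {"x": 0, "y": 0, "z": 10, "rx": 0, "ry": 0, "rz": 0, "claw": 8}, {"x": 0, "y": 0, "z": 10, "rx": 0, "ry": 0, "rz": 0, "claw": 8}, {"x": 0, "y": 0, "z": 10, "rx": 0, "ry": 0, "rz": 0, "claw": 8}, {"x": 0, "y": 0, "z": 10, "rx": 0, "ry": 0, "rz": 0, "claw": 8}]'

```text
clock: 32.6
tool_pos: [0.5113, 0.1881, 0.0861]
ee_rot: [179.9, -0.0, 0.1]
force: [-2.3, -1.4, 7.4]
width: 0.0109
```

Floor contact felt at 7 N; I'm releasing the panel and lifting.

>>> send_rows --commands '[{"x": 0, "y": 0, "z": 0, "rx": 0, "ry": 0, "rz": 0, "claw": 8}, {"x": 0, "y": 0, "z": 0, "rx": 0, "ry": 0, "rz": 0, "claw": 20}, {"x": 0, "y": 0, "z": 0, "rx": 0, "ry": 0, "rz": 0, "claw": 30}, {"x": 0, "y": 0, "z": 0, "rx": 0, "ry": 0, "rz": 0, "claw": 30}, {"x": 0, "y": 0, "z": -5, "rx": 0, "ry": 0, "rz": 0, "claw": 30}, {"x": 0, "y": 0, "z": -25, "rx": 0, "ry": 0, "rz": 0, "claw": 30}, {"x": 0, "y": 0, "z": -55, "rx": 0, "ry": 0, "rz": 0, "claw": 30}, {"x": 0, "y": 0, "z": -90, "rx": 0, "ry": 0, "rz": 0, "claw": 30}, {"x": 0, "y": 0, "z": -125, "rx": 0, "ry": 0, "rz": 0, "claw": 30}, {"x": 0, "y": 30, "z": -135, "rx": 0, "ry": 0, "rz": 0, "claw": 30}]'

```text
clock: 33.85
tool_pos: [0.5121, 0.1607, 0.2238]
ee_rot: [-179.9, -0.2, 0.4]
force: [-0.0, -0.6, -0.2]
width: 0.03
```

```bash
python3 rel.py .45 -.05 .22 90
```

```text
t 33.85 pos [0.5121 0.1607 0.2238] rot [-179.9    -0.23    0.35] F [-0.  -0.6 -0.2] w 0.03 q [ -12.   22.  -15.  104.    7.   55. -119.]
-> mm [-63.4 210.3   3.2] rv [ 0.002 -0.005 -1.565]
```

>>> send_rows --commands '[{"x": -5, "y": 40, "z": 0, "rx": 0, "ry": 0, "rz": -0.16, "claw": 50}, {"x": -12, "y": 85, "z": 0, "rx": 0, "ry": 0, "rz": -0.32, "claw": 50}, {"x": -20, "y": 130, "z": 0, "rx": 0, "ry": 0, "rz": -0.48, "claw": 50}, {"x": -28, "y": 175, "z": 0, "rx": 0, "ry": 0, "rz": -0.64, "claw": 50}, {"x": -36, "y": 220, "z": 0, "rx": 0, "ry": 0, "rz": -0.8, "claw": 50}, {"x": -44, "y": 265, "z": 0, "rx": 0, "ry": 0, "rz": -0.96, "claw": 50}, {"x": -52, "y": 310, "z": 0, "rx": 0, "ry": 0, "rz": -1.12, "claw": 50}, {"x": -58, "y": 355, "z": 0, "rx": 0, "ry": 0, "rz": -1.28, "claw": 50}, {"x": -63, "y": 400, "z": 0, "rx": 0, "ry": 0, "rz": -1.44, "claw": 50}, {"x": -63, "y": 430, "z": 0, "rx": 0, "ry": 0, "rz": -1.56, "claw": 50}]'

```text
clock: 35.1
tool_pos: [0.4508, -0.2722, 0.2231]
ee_rot: [179.8, -0.1, 89.9]
force: [-0.2, 1.5, -0.6]
width: 0.0502
```

```bash
python3 rel.py; python3 - <<'E'
from h import *
pt=camera('top'); ps=camera('side'); cv2.imwrite('pics/top18.png',pt['color'][:,:,::-1]); crop(ps,(180,146,380,296),4,'s18.png')
crop(pt,(158,184,278,240),6,'t18.png')
crop(pt,(245,135,365,185),6,'t18b.png')
E
```

```text
t 35.1 pos [ 0.4508 -0.2722  0.2231] rot [ 1.7978e+02 -6.0000e-02  8.9850e+01] F [-0.2  1.5 -0.6] w 0.0502 q [ 47.  23. -29. 105.  13.  56.  12.]
```

View pics/t18.png

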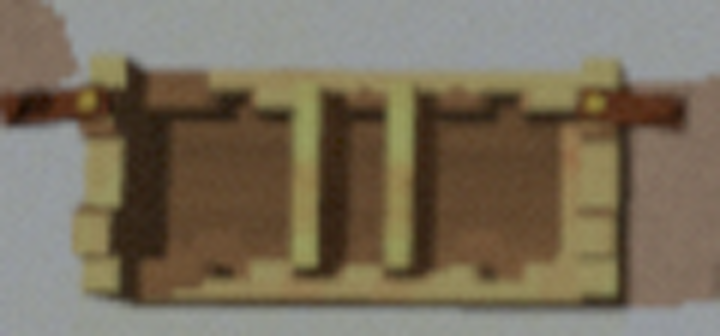

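View pics/t18b.png

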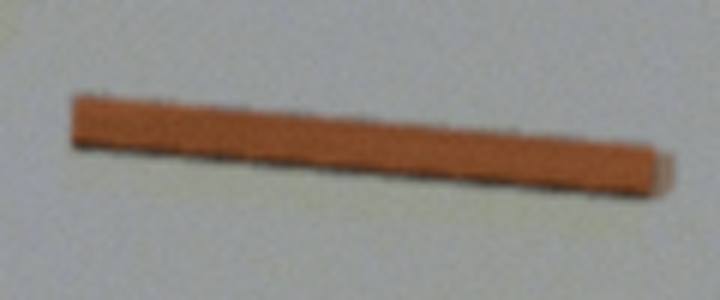

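View pics/s18.png

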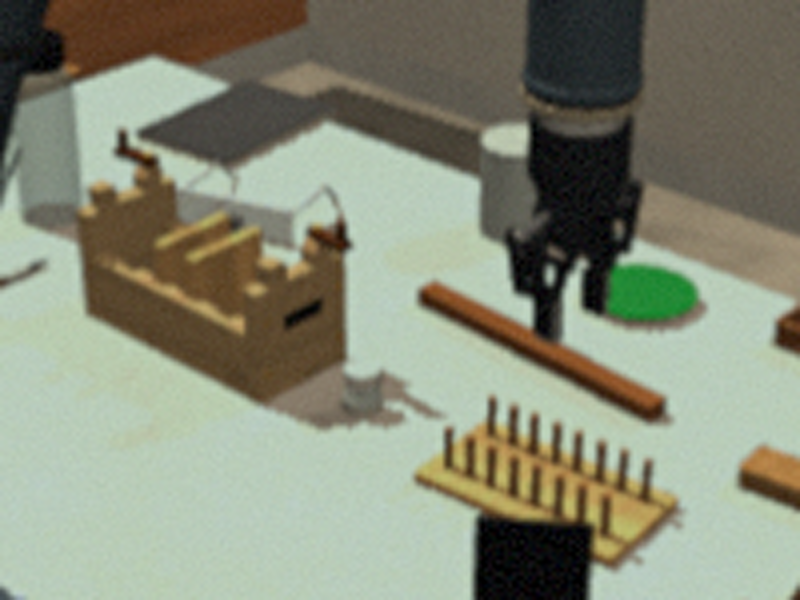

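```bash
cat > bar.py <<'E'
from fit import *
uv=cv([(73,96),(73,147),(656,147),(655,195)],6,245,135)
P=lambda q:[(13,155,20),(-13,155,20),(13,-155,20),(-13,-155,20)]
q,r=fit([.65,-.06,-.08],[(pt,P,uv)]); print(q.round(4),r.round(2).tolist(),np.degrees(q[2]))
np.save('qb.npy',q)
m=masks_of('bar',pt); print([(d['rect'],d['score']) for d in m])
E
python3 bar.py; python3 rel.py
```

```text
[ 0.6976 -0.0517 -0.0736] [[0.27, 0.29], [-0.51, -0.25], [0.29, -0.02], [-0.09, -0.01]] -4.218065930346055
[([251.8, 151.2, 353.1, 167.6], 0.96), ([386.1, 163.2, 416.5, 176.6], 0.29)]
t 35.35 pos [ 0.4517 -0.269   0.2229] rot [ 1.7977e+02 -1.3000e-01  8.9680e+01] F [ 0.  -1.  -0.2] w 0.0498 q [ 47.  23. -29. 105.  13.  56.  12.]
```

```bash
python3 rel.py .6976 -.0517 .08 85.8
```

```text
t 35.35 pos [ 0.4517 -0.269   0.2229] rot [ 1.7977e+02 -1.3000e-01  8.9680e+01] F [ 0.  -1.  -0.2] w 0.0498 q [ 47.  23. -29. 105.  13.  56.  12.]
-> mm [218.3 244.1 144.4] rv [ 0.004 -0.002  0.068]
```

>>> send_rows --commands '[{"x": 15, "y": 17, "z": 0, "rx": 0.004, "ry": -0.002, "rz": 0.01, "claw": 50}, {"x": 45, "y": 51, "z": 0, "rx": 0.004, "ry": -0.002, "rz": 0.02, "claw": 50}, {"x": 80, "y": 90, "z": 10, "rx": 0.004, "ry": -0.002, "rz": 0.03, "claw": 50}, {"x": 115, "y": 129, "z": 30, "rx": 0.004, "ry": -0.002, "rz": 0.04, "claw": 50}, {"x": 150, "y": 168, "z": 55, "rx": 0.004, "ry": -0.002, "rz": 0.05, "claw": 50}, {"x": 180, "y": 201, "z": 80, "rx": 0.004, "ry": -0.002, "rz": 0.06, "claw": 50}, {"x": 205, "y": 229, "z": 110, "rx": 0.004, "ry": -0.002, "rz": 0.068, "claw": 50}, {"x": 218, "y": 244, "z": 130, "rx": 0.004, "ry": -0.002, "rz": 0.068, "claw": 50}, {"x": 218, "y": 244, "z": 144, "rx": 0.004, "ry": -0.002, "rz": 0.068, "claw": 50}, {"x": 218, "y": 244, "z": 144, "rx": 0.004, "ry": -0.002, "rz": 0.068, "claw": 50}]'

```text
clock: 36.6
tool_pos: [0.6962, -0.0522, 0.0796]
ee_rot: [-179.9, 0.0, 85.8]
force: [-0.2, -0.7, 0.4]
width: 0.0498
```

```bash
python3 rel.py .6976 -.0517 .005 85.8; python3 - <<'E'
from fit import *
s=get_state();q=np.load('qb.npy')
pts=np.r_[[s['tool_pos']],W([(13,155,20),(-13,155,20),(13,-155,20),(-13,-155,20),(0,0,20)],q)]
crop(ps,(260,180,360,270),6,'s19.png',project(ps,pts)); crop(pt,(245,135,365,185),6,'t19.png',project(pt,pts))
E
```

```text
t 36.6 pos [ 0.6962 -0.0522  0.0796] rot [-1.7987e+02  2.0000e-02  8.5800e+01] F [-0.2 -0.7  0.4] w 0.0498 q [ 14.  45. -24.  87.  21.  53. -21.]
-> mm [ 0.6  1.6 74.6] rv [-0.002  0.    -0.   ]
```

View pics/s19.png

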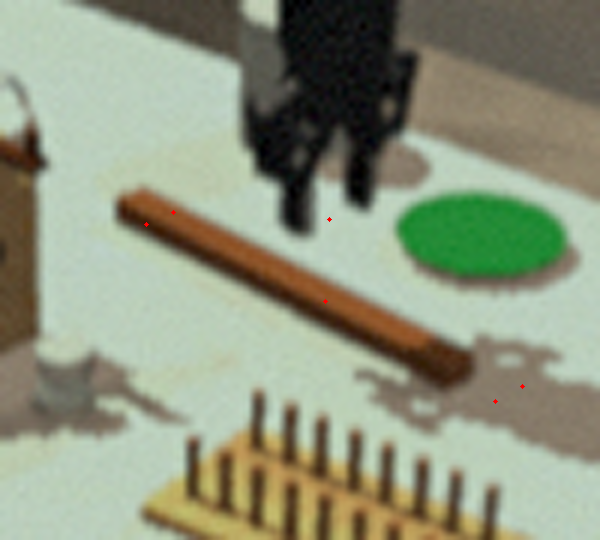

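View pics/t19.png

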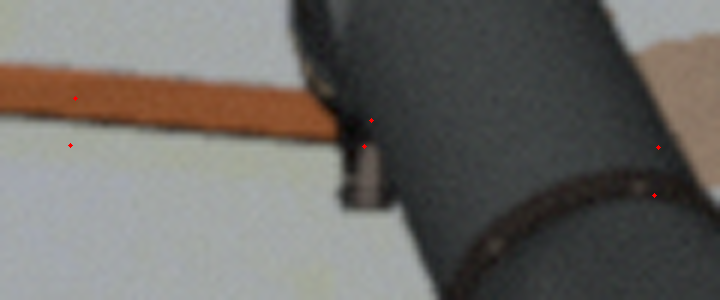

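The bar was knocked toward +y before I gripped it. I'll back off and measure it again.

>>> send_rows --commands '[{"x": 0, "y": 0, "z": -40, "rx": 0, "ry": 0, "rz": 0, "claw": 50}, {"x": -20, "y": -20, "z": -90, "rx": 0, "ry": 0, "rz": 0, "claw": 50}, {"x": -60, "y": -60, "z": -130, "rx": 0, "ry": 0, "rz": 0, "claw": 50}, {"x": -100, "y": -100, "z": -140, "rx": 0, "ry": 0, "rz": 0, "claw": 50}, {"x": -145, "y": -140, "z": -140, "rx": 0, "ry": 0, "rz": 0, "claw": 50}, {"x": -185, "y": -180, "z": -140, "rx": 0, "ry": 0, "rz": 0, "claw": 50}, {"x": -210, "y": -205, "z": -140, "rx": 0, "ry": 0, "rz": 0, "claw": 50}, {"x": -218, "y": -220, "z": -140, "rx": 0, "ry": 0, "rz": 0, "claw": 50}, {"x": -218, "y": -225, "z": -140, "rx": 0, "ry": 0, "rz": 0, "claw": 50}, {"x": -218, "y": -225, "z": -140, "rx": 0, "ry": 0, "rz": 0, "claw": 50}]'

```text
clock: 37.95
tool_pos: [0.4573, -0.2524, 0.2217]
ee_rot: [179.9, 0.0, 85.8]
force: [0.2, -0.2, -0.2]
width: 0.0498
```

```bash
python3 - <<'E'
from fit import *
crop(pt,(225,130,365,185),5,'t20.png'); crop(ps,(260,180,360,270),6,'s20.png')
print([(d['rect'],d['score']) for d in recognise('bar',pt)])
crop(pt,(158,184,278,240),6,'t20c.png')
E
```

```text
[([241.3, 147.1, 343.1, 161.4], 0.68), ([452.6, 254.4, 456.1, 259.3], 0.27)]
```

View pics/t20.png

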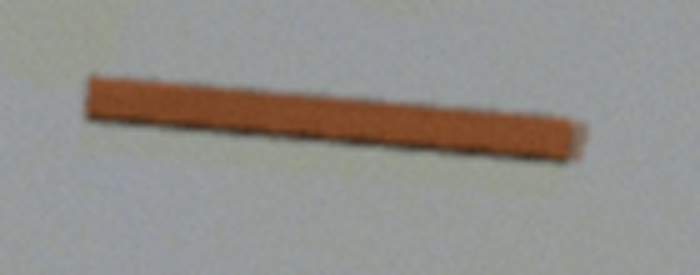

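View pics/s20.png

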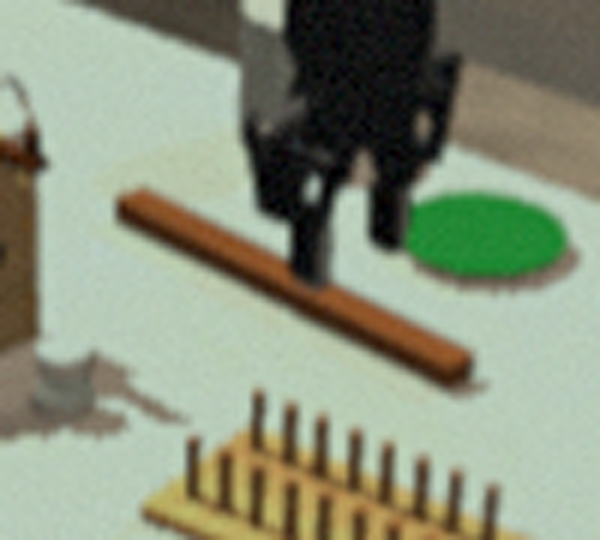

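```bash
sed -i 's/^uv=.*/uv=cv([(90,77),(89,119),(573,120),(571,158)],5,225,130)/' bar.py; python3 bar.py; python3 - <<'E'
import os,numpy as np
q=np.load('qb.npy'); os.system(f'python3 rel.py {q[0]} {q[1]} .08 {90+np.degrees(q[2])}')
E
```

```text
[ 0.7154 -0.0052 -0.0742] [[0.01, 0.23], [-0.6, -0.25], [0.36, -0.19], [0.17, 0.19]] -4.253246309410747
[([242.2, 146.1, 339.8, 160.5], 0.74), ([141.1, 225.4, 148.9, 284.7], 0.44)]
t 38.25 pos [ 0.4572 -0.2529  0.2211] rot [179.97  -0.    85.79] F [ 0.8 -1.4  0.2] w 0.0499 q [ 44.  22. -29. 105.  13.  55.   6.]
-> mm [266.  239.3 141.3] rv [ 0.001 -0.     0.001]
```

>>> send_rows --commands '[{"x": 20, "y": 18, "z": 0, "rx": 0, "ry": 0, "rz": 0, "claw": 50}, {"x": 55, "y": 50, "z": 0, "rx": 0, "ry": 0, "rz": 0, "claw": 50}, {"x": 95, "y": 86, "z": 10, "rx": 0, "ry": 0, "rz": 0, "claw": 50}, {"x": 135, "y": 122, "z": 30, "rx": 0, "ry": 0, "rz": 0, "claw": 50}, {"x": 175, "y": 158, "z": 55, "rx": 0, "ry": 0, "rz": 0, "claw": 50}, {"x": 215, "y": 194, "z": 80, "rx": 0, "ry": 0, "rz": 0, "claw": 50}, {"x": 247, "y": 223, "z": 110, "rx": 0, "ry": 0, "rz": 0, "claw": 50}, {"x": 266, "y": 239, "z": 130, "rx": 0, "ry": 0, "rz": 0, "claw": 50}, {"x": 266, "y": 239, "z": 141, "rx": 0, "ry": 0, "rz": 0, "claw": 50}, {"x": 266, "y": 239, "z": 141, "rx": 0, "ry": 0, "rz": 0, "claw": 50}]'

```text
clock: 39.5
tool_pos: [0.7141, -0.0059, 0.0791]
ee_rot: [-179.9, 0.1, 85.8]
force: [0.3, 0.3, -0.0]
width: 0.0497
```

```bash
python3 rel.py .7154 -.0052 .006 85.75; python3 - <<'E'
from fit import *
s=get_state();q=np.load('qb.npy')
pts=np.r_[[s['tool_pos']],W([(13,155,20),(-13,155,20),(13,-155,20),(-13,-155,20),(0,0,20)],q)]
crop(ps,(260,180,360,270),6,'s21.png',project(ps,pts)); crop(pt,(225,130,365,185),5,'t21.png',project(pt,pts))
E
```

```text
t 39.5 pos [ 0.7141 -0.0059  0.0791] rot [-1.799e+02  5.000e-02  8.578e+01] F [ 0.3  0.3 -0. ] w 0.0497 q [ 10.  46. -25.  84.  21.  55. -25.]
-> mm [ 0.9  1.3 73.1] rv [-0.002  0.001  0.001]
```

View pics/s21.png

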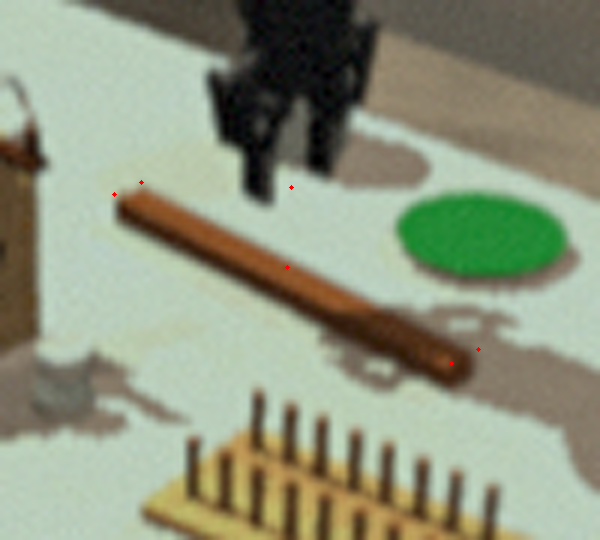

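View pics/t21.png

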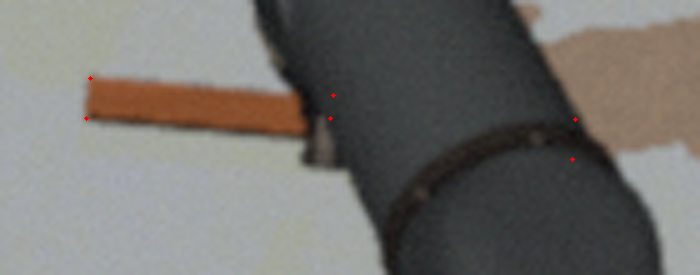

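>>> send_rows --commands '[{"x": 1, "y": 1, "z": 20, "rx": 0, "ry": 0, "rz": 0, "claw": 50}, {"x": 1, "y": 1, "z": 42, "rx": 0, "ry": 0, "rz": 0, "claw": 50}, {"x": 1, "y": 1, "z": 60, "rx": 0, "ry": 0, "rz": 0, "claw": 50}, {"x": 1, "y": 1, "z": 72, "rx": 0, "ry": 0, "rz": 0, "claw": 50}, {"x": 1, "y": 1, "z": 72, "rx": 0, "ry": 0, "rz": 0, "claw": 50}, {"x": 1, "y": 1, "z": 72, "rx": 0, "ry": 0, "rz": 0, "claw": 38}, {"x": 1, "y": 1, "z": 72, "rx": 0, "ry": 0, "rz": 0, "claw": 22}, {"x": 1, "y": 1, "z": 72, "rx": 0, "ry": 0, "rz": 0, "claw": 22}, {"x": 1, "y": 1, "z": 72, "rx": 0, "ry": 0, "rz": 0, "claw": 22}, {"x": 1, "y": 1, "z": 72, "rx": 0, "ry": 0, "rz": 0, "claw": 22}]'

```text
clock: 40.85
tool_pos: [0.7168, -0.0056, 0.0101]
ee_rot: [179.8, 0.0, 85.7]
force: [-0.5, 0.1, 5.9]
width: 0.0242
```

```bash
python3 rel.py
```

```text
t 40.85 pos [ 0.7168 -0.0056  0.0101] rot [1.7984e+02 2.0000e-02 8.5710e+01] F [-0.5  0.1  5.9] w 0.0242 q [  9.  50. -23.  87.  24.  48. -27.]
```

>>> send_rows --commands '[{"x": 0, "y": 0, "z": -5, "rx": 0, "ry": 0, "rz": 0, "claw": 22}, {"x": 0, "y": 0, "z": -15, "rx": 0, "ry": 0, "rz": 0, "claw": 22}, {"x": 0, "y": 0, "z": -35, "rx": 0, "ry": 0, "rz": 0, "claw": 22}, {"x": 0, "y": 0, "z": -60, "rx": 0, "ry": 0, "rz": 0, "claw": 22}, {"x": 0, "y": 0, "z": -90, "rx": 0, "ry": 0, "rz": 0, "claw": 22}, {"x": 0, "y": 0, "z": -120, "rx": 0, "ry": 0, "rz": 0, "claw": 22}, {"x": 0, "y": 0, "z": -150, "rx": 0, "ry": 0, "rz": 0, "claw": 22}, {"x": 0, "y": 0, "z": -180, "rx": 0, "ry": 0, "rz": 0, "claw": 22}, {"x": 0, "y": 0, "z": -205, "rx": 0, "ry": 0, "rz": 0, "claw": 22}, {"x": 0, "y": 0, "z": -220, "rx": 0, "ry": 0, "rz": 0, "claw": 22}]'

```text
clock: 42.1
tool_pos: [0.7165, -0.0053, 0.2328]
ee_rot: [179.7, 0.0, 85.7]
force: [-0.1, 0.3, -1.4]
width: 0.0242
```

```bash
python3 rel.py .5112 .2105 .23 90.2; python3 - <<'E'
from fit import *
s=get_state()
crop(ps,(200,130,380,270),4,'s22.png',project(ps,s['tool_pos'])); 
E
```

```text
t 42.1 pos [ 0.7165 -0.0053  0.2328] rot [179.7    0.    85.71] F [-0.1  0.3 -1.4] w 0.0242 q [ 11.  38. -27.  75.  17.  71. -21.]
-> mm [ 199.8 -220.9    1.6] rv [ 0.005  0.    -0.078]
```

View pics/s22.png

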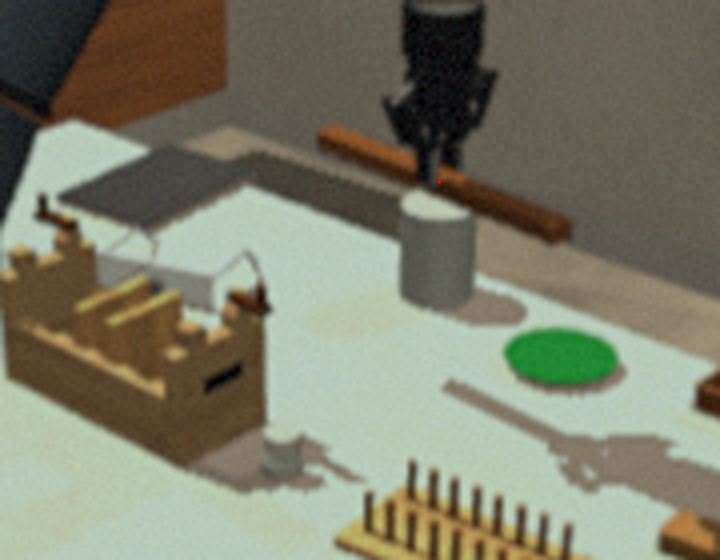

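>>> send_rows --commands '[{"x": 8, "y": -9, "z": 0, "rx": 0.005, "ry": 0, "rz": -0.01, "claw": 22}, {"x": 28, "y": -31, "z": 0, "rx": 0.005, "ry": 0, "rz": -0.02, "claw": 22}, {"x": 55, "y": -61, "z": 0, "rx": 0.005, "ry": 0, "rz": -0.03, "claw": 22}, {"x": 82, "y": -91, "z": 0, "rx": 0.005, "ry": 0, "rz": -0.04, "claw": 22}, {"x": 109, "y": -121, "z": 0, "rx": 0.005, "ry": 0, "rz": -0.05, "claw": 22}, {"x": 136, "y": -150, "z": 0, "rx": 0.005, "ry": 0, "rz": -0.06, "claw": 22}, {"x": 163, "y": -180, "z": 0, "rx": 0.005, "ry": 0, "rz": -0.07, "claw": 22}, {"x": 185, "y": -205, "z": 0, "rx": 0.005, "ry": 0, "rz": -0.078, "claw": 22}, {"x": 197, "y": -218, "z": 0, "rx": 0.005, "ry": 0, "rz": -0.078, "claw": 22}, {"x": 200, "y": -221, "z": 0, "rx": 0.005, "ry": 0, "rz": -0.078, "claw": 22}]'

```text
clock: 43.45
tool_pos: [0.5107, 0.2113, 0.2309]
ee_rot: [180.0, 0.0, 90.3]
force: [0.6, -0.2, -1.0]
width: 0.0238
```

```bash
cat > chb.py <<'E'
from fit import *
import sys
nm=sys.argv[1]; off=.0101
s=get_state(); P=np.array(s['tool_pos']); a=np.radians(s['ee_rot'][2]-90)
Z=(P[2]-off)*1000
B=W([(sx*13,sy*155,Z+z) for sx in(1,-1) for sy in (1,-1) for z in (0,20)],(P[0],P[1],a))
crop(ps,(180,136,290,246),5,'s'+nm+'.png',project(ps,B)); crop(ps,(180,136,290,246),5,'s'+nm+'r.png')
crop(pt,(140,160,290,250),5,'t'+nm+'.png',project(pt,B))
E
python3 rel.py .5112 .2105 .16 90.2; python3 chb.py 23
```

```text
t 43.45 pos [0.5107 0.2113 0.2309] rot [1.7997e+02 4.0000e-02 9.0260e+01] F [ 0.6 -0.2 -1. ] w 0.0238 q [ -6.  25. -32. 100.  15.  59. -42.]
-> mm [-0.8  0.4 70.9] rv [0.001 0.001 0.001]
```

View pics/s23.png

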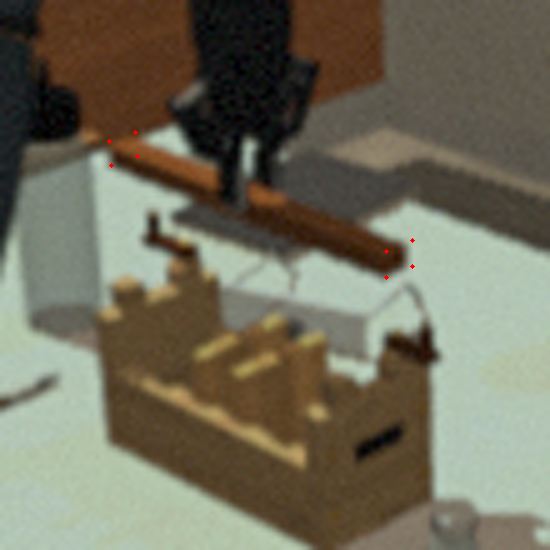

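View pics/t23.png

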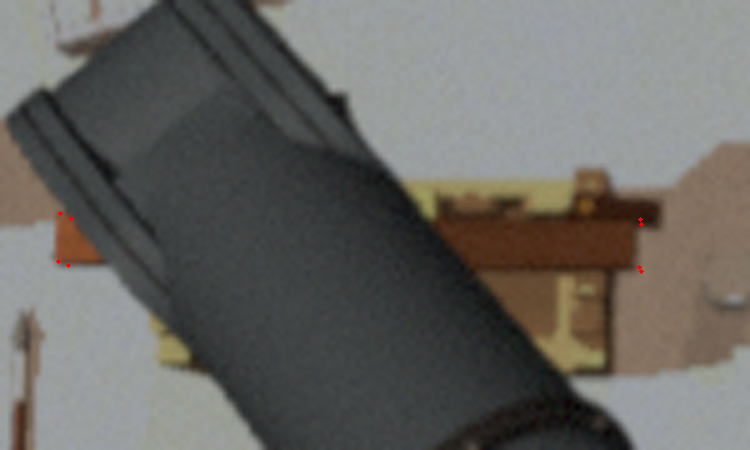

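>>> send_rows --commands '[{"x": -1, "y": 0, "z": 10, "rx": 0, "ry": 0, "rz": 0, "claw": 22}, {"x": -1, "y": 0, "z": 26, "rx": 0, "ry": 0, "rz": 0, "claw": 22}, {"x": -1, "y": 0, "z": 42, "rx": 0, "ry": 0, "rz": 0, "claw": 22}, {"x": -1, "y": 0, "z": 56, "rx": 0, "ry": 0, "rz": 0, "claw": 22}, {"x": -1, "y": 0, "z": 68, "rx": 0, "ry": 0, "rz": 0, "claw": 22}, {"x": -1, "y": 0, "z": 74, "rx": 0, "ry": 0, "rz": 0, "claw": 22}, {"x": -1, "y": 0, "z": 79, "rx": 0, "ry": 0, "rz": 0, "claw": 22}, {"x": -1, "y": 0, "z": 84, "rx": 0, "ry": 0, "rz": 0, "claw": 22}, {"x": -1, "y": 0, "z": 88, "rx": 0, "ry": 0, "rz": 0, "claw": 22}, {"x": -1, "y": 0, "z": 88, "rx": 0, "ry": 0, "rz": 0, "claw": 22}]'

```text
clock: 44.8
tool_pos: [0.5118, 0.2092, 0.1428]
ee_rot: [180.0, 0.1, 90.1]
force: [0.5, 0.2, -1.2]
width: 0.0239
```

```bash
python3 rel.py; python3 chb.py 24
```

```text
t 44.8 pos [0.5118 0.2092 0.1428] rot [1.7996e+02 5.0000e-02 9.0150e+01] F [ 0.5  0.2 -1.2] w 0.0239 q [ -8.  30. -29. 107.  19.  48. -47.]
```

View pics/s24r.png

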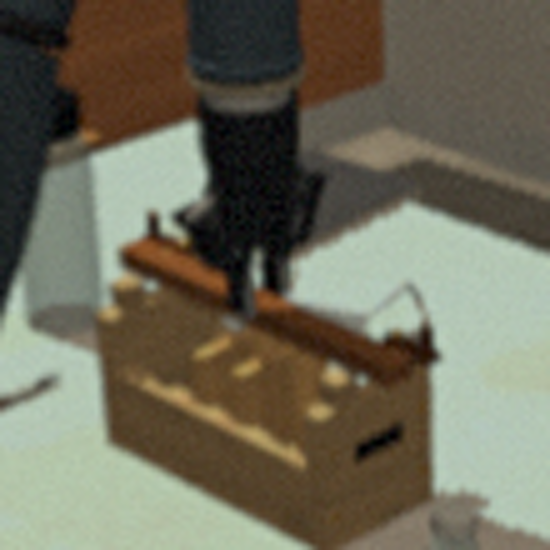

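Bar underside is at 0.133, inside the mouths, with no contact force. I'll lower it the last 15 mm.

>>> send_rows --commands '[{"x": 0, "y": 0, "z": 2, "rx": 0, "ry": 0, "rz": 0, "claw": 22}, {"x": 0, "y": 0, "z": 4, "rx": 0, "ry": 0, "rz": 0, "claw": 22}, {"x": 0, "y": 0, "z": 6, "rx": 0, "ry": 0, "rz": 0, "claw": 22}, {"x": 0, "y": 0, "z": 8, "rx": 0, "ry": 0, "rz": 0, "claw": 22}, {"x": 0, "y": 0, "z": 10, "rx": 0, "ry": 0, "rz": 0, "claw": 22}, {"x": 0, "y": 0, "z": 12, "rx": 0, "ry": 0, "rz": 0, "claw": 22}, {"x": 0, "y": 0, "z": 13, "rx": 0, "ry": 0, "rz": 0, "claw": 22}, {"x": 0, "y": 0, "z": 14, "rx": 0, "ry": 0, "rz": 0, "claw": 22}, {"x": 0, "y": 0, "z": 14, "rx": 0, "ry": 0, "rz": 0, "claw": 22}, {"x": 0, "y": 0, "z": 14, "rx": 0, "ry": 0, "rz": 0, "claw": 22}]'

```text
clock: 46.15
tool_pos: [0.512, 0.2093, 0.1291]
ee_rot: [179.9, 0.0, 90.1]
force: [-0.2, 0.4, -0.7]
width: 0.0243
```

```bash
python3 rel.py; python3 chb.py 25
```

```text
t 46.15 pos [0.512  0.2093 0.1291] rot [1.7993e+02 3.0000e-02 9.0150e+01] F [-0.2  0.4 -0.7] w 0.0243 q [ -8.  31. -29. 108.  20.  46. -47.]
```

View pics/s25r.png

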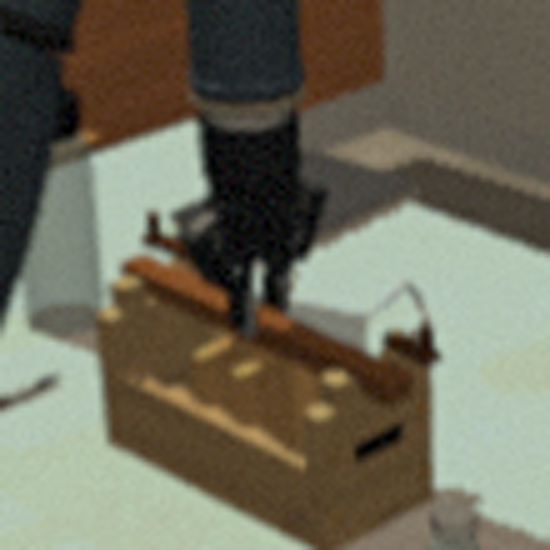

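>>> send_rows --commands '[{"x": 0, "y": 0, "z": 0.8, "rx": 0, "ry": 0, "rz": 0, "claw": 22}, {"x": 0, "y": 0, "z": 1.6, "rx": 0, "ry": 0, "rz": 0, "claw": 22}, {"x": 0, "y": 0, "z": 2, "rx": 0, "ry": 0, "rz": 0, "claw": 22}, {"x": 0, "y": 0, "z": 2, "rx": 0, "ry": 0, "rz": 0, "claw": 22}, {"x": 0, "y": 0, "z": 2, "rx": 0, "ry": 0, "rz": 0, "claw": 22}, {"x": 0, "y": 0, "z": 2, "rx": 0, "ry": 0, "rz": 0, "claw": 22}, {"x": 0, "y": 0, "z": 2, "rx": 0, "ry": 0, "rz": 0, "claw": 22}, {"x": 0, "y": 0, "z": 2, "rx": 0, "ry": 0, "rz": 0, "claw": 22}, {"x": 0, "y": 0, "z": 2, "rx": 0, "ry": 0, "rz": 0, "claw": 22}, {"x": 0, "y": 0, "z": 2, "rx": 0, "ry": 0, "rz": 0, "claw": 22}]'

```text
clock: 47.5
tool_pos: [0.5121, 0.2093, 0.1279]
ee_rot: [179.9, 0.0, 90.1]
force: [-2.8, -1.5, 9.6]
width: 0.0242
```

Seated, with 9.6 N of contact. I'm opening and lifting.

>>> send_rows --commands '[{"x": 0, "y": 0, "z": 0, "rx": 0, "ry": 0, "rz": 0, "claw": 28}, {"x": 0, "y": 0, "z": 0, "rx": 0, "ry": 0, "rz": 0, "claw": 38}, {"x": 0, "y": 0, "z": 0, "rx": 0, "ry": 0, "rz": 0, "claw": 44}, {"x": 0, "y": 0, "z": 0, "rx": 0, "ry": 0, "rz": 0, "claw": 44}, {"x": 0, "y": 0, "z": -5, "rx": 0, "ry": 0, "rz": 0, "claw": 44}, {"x": 0, "y": 0, "z": -15, "rx": 0, "ry": 0, "rz": 0, "claw": 44}, {"x": 0, "y": 0, "z": -35, "rx": 0, "ry": 0, "rz": 0, "claw": 44}, {"x": 0, "y": 0, "z": -65, "rx": 0, "ry": 0, "rz": 0, "claw": 44}, {"x": 0, "y": 0, "z": -95, "rx": 0, "ry": 0, "rz": 0, "claw": 44}, {"x": 0, "y": 0, "z": -100, "rx": 0, "ry": 0, "rz": 0, "claw": 44}]'

```text
clock: 48.75
tool_pos: [0.5128, 0.21, 0.2306]
ee_rot: [179.7, -0.1, 90.1]
force: [-0.1, 0.3, 0.4]
width: 0.0438
```

```bash
python3 chb.py 26; python3 rel.py .4 .0 .23 90
```

```text
t 48.85 pos [0.5121 0.2094 0.2287] rot [1.7981e+02 2.0000e-02 9.0130e+01] F [-0.4 -0.7 -0.7] w 0.0442 q [ -6.  25. -32. 101.  15.  59. -43.]
-> mm [-209.1 -112.6   -1.6] rv [0.003 0.    0.002]
```

View pics/s26r.png

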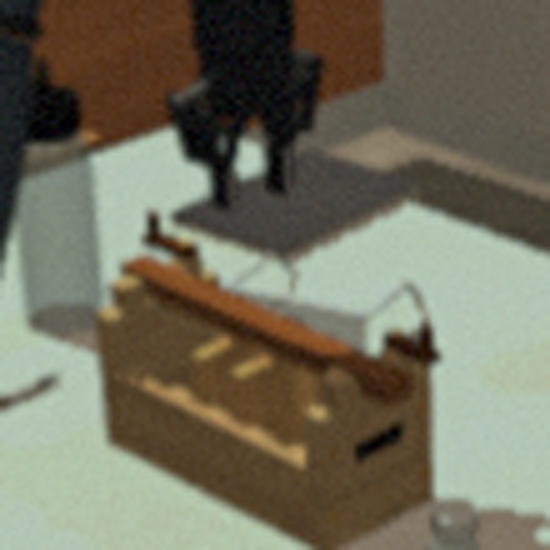

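```bash
python3 rel.py .538 .0549 .19 85
```

```text
t 48.85 pos [0.5121 0.2094 0.2287] rot [1.7981e+02 2.0000e-02 9.0130e+01] F [-0.4 -0.7 -0.7] w 0.0442 q [ -6.  25. -32. 101.  15.  59. -43.]
-> mm [-154.6   25.4   38.8] rv [0.003 0.    0.09 ]
```

>>> send_rows --commands '[{"x": -15, "y": 3, "z": 0, "rx": 0.003, "ry": 0, "rz": 0.02, "claw": 24}, {"x": -45, "y": 8, "z": 0, "rx": 0.003, "ry": 0, "rz": 0.04, "claw": 24}, {"x": -80, "y": 13, "z": 0, "rx": 0.003, "ry": 0, "rz": 0.06, "claw": 24}, {"x": -115, "y": 19, "z": 0, "rx": 0.003, "ry": 0, "rz": 0.08, "claw": 24}, {"x": -142, "y": 24, "z": 0, "rx": 0.003, "ry": 0, "rz": 0.09, "claw": 24}, {"x": -154, "y": 25, "z": 10, "rx": 0.003, "ry": 0, "rz": 0.09, "claw": 24}, {"x": -154, "y": 25, "z": 28, "rx": 0.003, "ry": 0, "rz": 0.09, "claw": 24}, {"x": -154, "y": 25, "z": 38, "rx": 0.003, "ry": 0, "rz": 0.09, "claw": 24}, {"x": -154, "y": 25, "z": 38, "rx": 0.003, "ry": 0, "rz": 0.09, "claw": 24}, {"x": -154, "y": 25, "z": 38, "rx": 0.003, "ry": 0, "rz": 0.09, "claw": 24}]'

```text
clock: 50.1
tool_pos: [0.5377, 0.0559, 0.1911]
ee_rot: [180.0, -0.0, 85.0]
force: [-0.7, 0.6, 1.0]
width: 0.0238
```

```bash
python3 - <<'E'
from fit import *
s=get_state(); P=np.array(s['tool_pos']); print(P,s['ee_rot'])
crop(ps,(214,146,304,240),6,'s27.png',project(ps,[P])); 
E
cat > arc2.py <<'E'
from fit import *
import sys
s=int(sys.argv[1]); ts=[float(a) for a in sys.argv[2:]]
qc=np.load('qc.npy'); qc[2]=.003; piv=W([(31,s*121,156)],qc)[0]
st=get_state(); R0=R.from_euler('xyz',st['ee_rot'],degrees=True)
print(st['tool_pos'].round(4),np.round(st['ee_rot'],2),np.round(st['force'],1),st['width'])
for t in ts:
    P=piv+[-.034*np.cos(t),s*.034*np.sin(t),0]; yaw=np.degrees(t) if s<0 else 180-np.degrees(t)
    print(round(t,2),(R0.inv().apply(P-st['tool_pos'])*1000).round(1),(R0.inv()*R.from_euler('xyz',[180,0,yaw],degrees=True)).as_rotvec().round(3))
E
python3 arc2.py -1 1.48 1.35 1.2 1.05 .9 .75 .6 .45 .3 .15 0
```

```text
[0.53783724 0.05580659 0.19129566] [ 1.79934790e+02 -7.76261402e-04  8.50003819e+01]
[0.5378 0.0556 0.1913] [1.7993e+02 1.0000e-02 8.4990e+01] [ 0.5 -0.5 -0.3] 0.02397399354186933
1.48 [-0.7  0.5 35.3] [0.001 0.    0.003]
1.35 [-0.4 -3.9 35.2] [0.001 0.    0.133]
1.2 [ 0.7 -8.8 35.2] [ 0.001 -0.     0.283]
1.05 [  2.5 -13.6  35.2] [ 0.001 -0.     0.433]
0.9 [  4.9 -18.1  35.2] [ 0.001 -0.     0.583]
0.75 [  8.1 -22.1  35.2] [ 0.001 -0.     0.733]
0.6 [ 11.7 -25.6  35.2] [ 0.001 -0.     0.883]
0.45 [ 15.9 -28.5  35.2] [ 1.000e-03 -0.000e+00  1.033e+00]
0.3 [ 20.5 -30.8  35.2] [ 1.000e-03 -1.000e-03  1.183e+00]
0.15 [ 25.3 -32.4  35.2] [ 1.000e-03 -1.000e-03  1.333e+00]
0.0 [ 30.4 -33.2  35.2] [ 1.000e-03 -1.000e-03  1.483e+00]
```

View pics/s27.png

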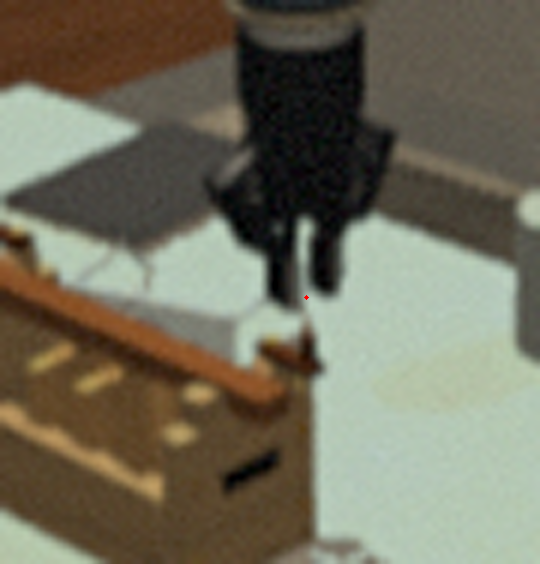

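>>> send_rows --commands '[{"x": -0.5, "y": 0, "z": 12, "rx": 0, "ry": 0, "rz": 0, "claw": 24}, {"x": -0.5, "y": 0, "z": 25, "rx": 0, "ry": 0, "rz": 0, "claw": 24}, {"x": -0.5, "y": 0, "z": 35, "rx": 0, "ry": 0, "rz": 0, "claw": 24}, {"x": -0.5, "y": 0, "z": 35, "rx": 0, "ry": 0, "rz": 0, "claw": 18}, {"x": -0.5, "y": -4, "z": 35, "rx": 0, "ry": 0, "rz": 0.13, "claw": 18}, {"x": 0.5, "y": -9, "z": 35, "rx": 0, "ry": 0, "rz": 0.28, "claw": 18}, {"x": 2.5, "y": -13.5, "z": 35, "rx": 0, "ry": 0, "rz": 0.43, "claw": 18}, {"x": 5, "y": -18, "z": 35, "rx": 0, "ry": 0, "rz": 0.58, "claw": 18}, {"x": 8, "y": -22, "z": 35, "rx": 0, "ry": 0, "rz": 0.73, "claw": 18}, {"x": 8, "y": -22, "z": 35, "rx": 0, "ry": 0, "rz": 0.73, "claw": 18}]'

```text
clock: 51.55
tool_pos: [0.5166, 0.0659, 0.1565]
ee_rot: [179.9, -0.1, 43.3]
force: [0.6, 0.4, -0.8]
width: 0.018
```

```bash
python3 arc2.py -1 .75 .6 .45 .3 .15 0 -.05
```

```text
[0.5168 0.0656 0.1564] [ 1.7993e+02 -5.0000e-02  4.3380e+01] [0.1 0.3 0.7] 0.017784309237661992
0.75 [-0.2 -0.2  0.4] [ 0.001 -0.001  0.007]
0.6 [ 0.2 -5.2  0.4] [ 0.001 -0.001  0.157]
0.45 [  1.4 -10.2   0.4] [ 0.001 -0.001  0.307]
0.3 [  3.3 -14.9   0.4] [ 0.001 -0.001  0.457]
0.15 [  5.9 -19.3   0.4] [ 0.001 -0.001  0.607]
0.0 [  9.1 -23.3   0.4] [ 0.001 -0.001  0.757]
-0.05 [ 10.3 -24.5   0.4] [ 0.001 -0.001  0.807]
```

>>> send_rows --commands '[{"x": 0, "y": -5, "z": 0, "rx": 0, "ry": 0, "rz": 0.157, "claw": 18}, {"x": 1.4, "y": -10, "z": 0, "rx": 0, "ry": 0, "rz": 0.307, "claw": 18}, {"x": 3.3, "y": -15, "z": 0, "rx": 0, "ry": 0, "rz": 0.457, "claw": 18}, {"x": 6, "y": -19.5, "z": 0, "rx": 0, "ry": 0, "rz": 0.607, "claw": 18}, {"x": 9, "y": -23.3, "z": 0, "rx": 0, "ry": 0, "rz": 0.757, "claw": 18}, {"x": 10.3, "y": -24.5, "z": 0, "rx": 0, "ry": 0, "rz": 0.757, "claw": 18}, {"x": 10.3, "y": -24.5, "z": 0, "rx": 0, "ry": 0, "rz": 0.757, "claw": 18}, {"x": 10.3, "y": -24.5, "z": -10, "rx": 0, "ry": 0, "rz": 0.757, "claw": 20}, {"x": 10.3, "y": -24.5, "z": -40, "rx": 0, "ry": 0, "rz": 0.757, "claw": 24}, {"x": 10.3, "y": -24.5, "z": -75, "rx": 0, "ry": 0, "rz": 0.757, "claw": 24}]'

```text
clock: 52.9
tool_pos: [0.5072, 0.0902, 0.2326]
ee_rot: [180.0, -0.1, 0.1]
force: [0.6, -0.1, -0.5]
width: 0.024
```

```bash
python3 - <<'E'
from fit import *
crop(ps,(180,136,290,246),5,'s28.png')
E
python3 rel.py .5386 .3646 .23 93.5
```

```text
t 53.0 pos [0.5094 0.0907 0.2354] rot [-1.7992e+02 -4.5000e-01  6.0000e-02] F [ 0.4  0.3 -0.3] w 0.024 q [ -12.   19.   -4.  106.    2.   55. -107.]
-> mm [  29.5 -273.9    6. ] rv [ 0.005 -0.007 -1.631]
```

View pics/s28.png

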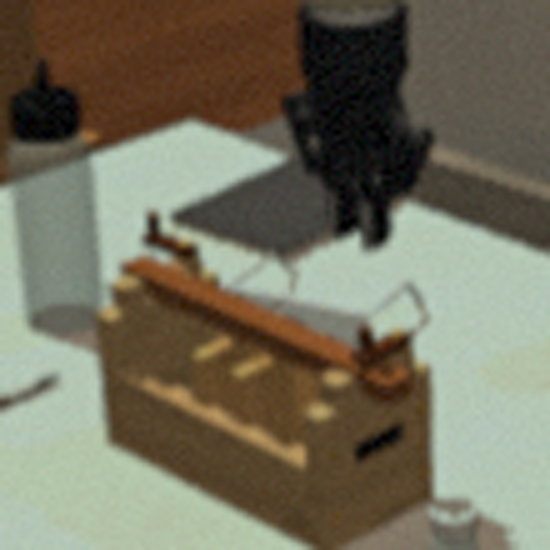

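>>> send_rows --commands '[{"x": 2, "y": -20, "z": 0, "rx": 0, "ry": 0, "rz": -0.14, "claw": 24}, {"x": 5, "y": -50, "z": 0, "rx": 0, "ry": 0, "rz": -0.3, "claw": 24}, {"x": 8, "y": -80, "z": 0, "rx": 0, "ry": 0, "rz": -0.46, "claw": 24}, {"x": 12, "y": -110, "z": 0, "rx": 0, "ry": 0, "rz": -0.62, "claw": 24}, {"x": 15, "y": -140, "z": 0, "rx": 0, "ry": 0, "rz": -0.79, "claw": 24}, {"x": 18, "y": -170, "z": 0, "rx": 0, "ry": 0, "rz": -0.96, "claw": 24}, {"x": 22, "y": -200, "z": 0, "rx": 0, "ry": 0, "rz": -1.13, "claw": 24}, {"x": 25, "y": -230, "z": 0, "rx": 0, "ry": 0, "rz": -1.3, "claw": 24}, {"x": 28, "y": -258, "z": 0, "rx": 0, "ry": 0, "rz": -1.46, "claw": 24}, {"x": 29.5, "y": -274, "z": 0, "rx": 0, "ry": 0, "rz": -1.62, "claw": 24}]'

```text
clock: 54.25
tool_pos: [0.5384, 0.3662, 0.2361]
ee_rot: [179.6, -0.1, 93.3]
force: [-0.1, 0.1, 0.0]
width: 0.0238
```

```bash
python3 rel.py .5386 .3646 .19 93.5
```

```text
t 54.25 pos [0.5384 0.3662 0.2361] rot [ 1.7955e+02 -9.0000e-02  9.3320e+01] F [-0.1  0.1  0. ] w 0.0238 q [-22.  32. -29.  86.  17.  66. -50.]
-> mm [-1.6 -0.3 46. ] rv [ 0.008 -0.002 -0.003]
```

>>> send_rows --commands '[{"x": -1.5, "y": 0, "z": 5, "rx": 0.008, "ry": -0.002, "rz": 0, "claw": 24}, {"x": -1.5, "y": 0, "z": 20, "rx": 0.008, "ry": -0.002, "rz": 0, "claw": 24}, {"x": -1.5, "y": 0, "z": 36, "rx": 0.008, "ry": -0.002, "rz": 0, "claw": 24}, {"x": -1.5, "y": 0, "z": 46, "rx": 0.008, "ry": -0.002, "rz": 0, "claw": 24}, {"x": -1.5, "y": 0, "z": 46, "rx": 0.008, "ry": -0.002, "rz": 0, "claw": 24}, {"x": -1.5, "y": 0, "z": 46, "rx": 0.008, "ry": -0.002, "rz": 0, "claw": 24}, {"x": -1.5, "y": 0, "z": 46, "rx": 0.008, "ry": -0.002, "rz": 0, "claw": 24}, {"x": -1.5, "y": 0, "z": 46, "rx": 0.008, "ry": -0.002, "rz": 0, "claw": 24}, {"x": -1.5, "y": 0, "z": 46, "rx": 0.008, "ry": -0.002, "rz": 0, "claw": 24}, {"x": -1.5, "y": 0, "z": 46, "rx": 0.008, "ry": -0.002, "rz": 0, "claw": 24}]'

```text
clock: 55.5
tool_pos: [0.5389, 0.3648, 0.1901]
ee_rot: [-180.0, 0.0, 93.3]
force: [0.1, 0.3, 0.9]
width: 0.0242
```

```bash
python3 arc2.py 1 1.5 1.35 1.2 1.05 .9 .75 ; python3 - <<'E'
from fit import *
P=get_state()['tool_pos']
crop(ps,(180,116,280,216),6,'s29.png',project(ps,P))
E
```

```text
[0.5388 0.3648 0.1901] [-1.7999e+02  2.0000e-02  9.3320e+01] [-0.2 -0.1 -0.8] 0.02399369521760128
1.5 [-0.1 -0.6 34.1] [-0.     0.    -0.013]
1.35 [-0.5 -5.6 34.1] [-0.     0.    -0.163]
1.2 [ -1.7 -10.6  34.1] [-0.     0.    -0.313]
1.05 [ -3.6 -15.3  34.1] [-0.     0.    -0.463]
0.9 [ -6.3 -19.7  34.1] [-0.     0.    -0.613]
0.75 [ -9.5 -23.6  34.1] [-0.     0.    -0.763]
```

View pics/s29.png

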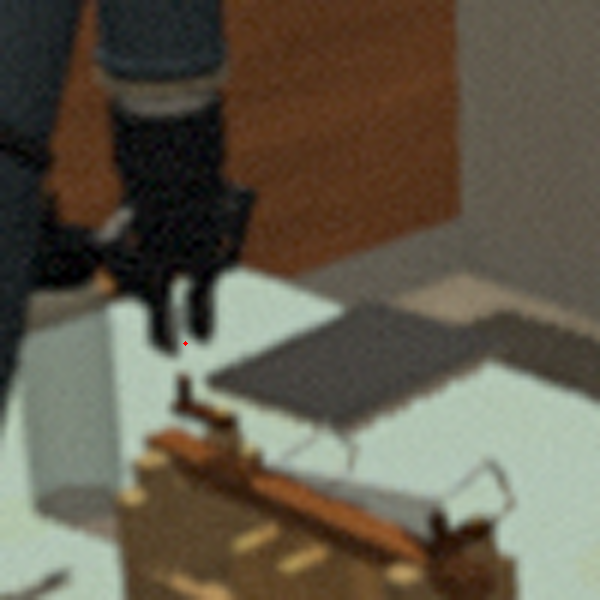

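>>> send_rows --commands '[{"x": 0, "y": 0, "z": 12, "rx": 0, "ry": 0, "rz": 0, "claw": 24}, {"x": 0, "y": 0, "z": 25, "rx": 0, "ry": 0, "rz": 0, "claw": 24}, {"x": 0, "y": 0, "z": 34, "rx": 0, "ry": 0, "rz": 0, "claw": 24}, {"x": 0, "y": 0, "z": 34, "rx": 0, "ry": 0, "rz": 0, "claw": 18}, {"x": -0.5, "y": -5.5, "z": 34, "rx": 0, "ry": 0, "rz": -0.16, "claw": 18}, {"x": -1.7, "y": -10.5, "z": 34, "rx": 0, "ry": 0, "rz": -0.31, "claw": 18}, {"x": -3.6, "y": -15.5, "z": 34, "rx": 0, "ry": 0, "rz": -0.46, "claw": 18}, {"x": -6.3, "y": -19.7, "z": 34, "rx": 0, "ry": 0, "rz": -0.61, "claw": 18}, {"x": -9.5, "y": -23.6, "z": 34, "rx": 0, "ry": 0, "rz": -0.76, "claw": 18}, {"x": -9.5, "y": -23.6, "z": 34, "rx": 0, "ry": 0, "rz": -0.76, "claw": 18}]'

```text
clock: 56.95
tool_pos: [0.516, 0.3538, 0.1563]
ee_rot: [-180.0, -0.0, 136.8]
force: [0.0, -0.4, 0.9]
width: 0.0175
```

```bash
python3 arc2.py 1 .75 .6 .45 .3 .15 0 -.05
```

```text
[0.5161 0.354  0.1563] [-180.      0.    136.65] [-0.2  0.1  0.9] 0.018349015273893637
0.75 [ 0.2 -0.2  0.3] [-0.     0.    -0.007]
0.6 [-0.2 -5.3  0.3] [-0.     0.    -0.157]
0.45 [ -1.4 -10.3   0.3] [-0.     0.    -0.307]
0.3 [ -3.3 -15.    0.3] [-0.     0.    -0.457]
0.15 [ -5.9 -19.4   0.3] [-0.     0.    -0.607]
0.0 [ -9.1 -23.3   0.3] [-0.     0.    -0.757]
-0.05 [-10.3 -24.6   0.3] [-0.     0.    -0.807]
```

>>> send_rows --commands '[{"x": 0, "y": -5.3, "z": 0, "rx": 0, "ry": 0, "rz": -0.157, "claw": 18}, {"x": -1.4, "y": -10.3, "z": 0, "rx": 0, "ry": 0, "rz": -0.307, "claw": 18}, {"x": -3.3, "y": -15, "z": 0, "rx": 0, "ry": 0, "rz": -0.457, "claw": 18}, {"x": -6, "y": -19.5, "z": 0, "rx": 0, "ry": 0, "rz": -0.607, "claw": 18}, {"x": -9, "y": -23.3, "z": 0, "rx": 0, "ry": 0, "rz": -0.757, "claw": 18}, {"x": -10.3, "y": -24.6, "z": 0, "rx": 0, "ry": 0, "rz": -0.757, "claw": 18}, {"x": -10.3, "y": -24.6, "z": 0, "rx": 0, "ry": 0, "rz": -0.757, "claw": 18}, {"x": -10.3, "y": -24.6, "z": -10, "rx": 0, "ry": 0, "rz": -0.757, "claw": 20}, {"x": -10.3, "y": -24.6, "z": -40, "rx": 0, "ry": 0, "rz": -0.757, "claw": 24}, {"x": -10.3, "y": -24.6, "z": -75, "rx": 0, "ry": 0, "rz": -0.757, "claw": 24}]'

```text
clock: 58.3
tool_pos: [0.5064, 0.3292, 0.2325]
ee_rot: [-180.0, -0.0, 180.0]
force: [1.0, 0.6, 0.2]
width: 0.0241
```

```bash
python3 rel.py .46 -.1 .25 150
```

```text
t 58.3 pos [0.5064 0.3292 0.2325] rot [-1.7999e+02 -3.0000e-02  1.7995e+02] F [1.  0.6 0.2] w 0.0241 q [ -5.  34. -54.  92.  29.  69.  25.]
-> mm [  46.1 -429.2  -17.4] rv [-0.    -0.     0.523]
```

>>> send_rows --commands '[{"x": 0, "y": -20, "z": -17, "rx": 0, "ry": 0, "rz": 0.03, "claw": 24}, {"x": 5, "y": -60, "z": -17, "rx": 0, "ry": 0, "rz": 0.08, "claw": 24}, {"x": 10, "y": -105, "z": -17, "rx": 0, "ry": 0, "rz": 0.14, "claw": 24}, {"x": 15, "y": -150, "z": -17, "rx": 0, "ry": 0, "rz": 0.2, "claw": 24}, {"x": 20, "y": -195, "z": -17, "rx": 0, "ry": 0, "rz": 0.26, "claw": 24}, {"x": 25, "y": -240, "z": -17, "rx": 0, "ry": 0, "rz": 0.32, "claw": 24}, {"x": 30, "y": -290, "z": -17, "rx": 0, "ry": 0, "rz": 0.38, "claw": 24}, {"x": 36, "y": -340, "z": -17, "rx": 0, "ry": 0, "rz": 0.44, "claw": 24}, {"x": 42, "y": -390, "z": -17, "rx": 0, "ry": 0, "rz": 0.5, "claw": 24}, {"x": 46, "y": -430, "z": -17, "rx": 0, "ry": 0, "rz": 0.52, "claw": 24}]'

```text
clock: 59.55
tool_pos: [0.4598, -0.1026, 0.2504]
ee_rot: [-180.0, 0.1, 149.9]
force: [0.4, 0.3, 0.1]
width: 0.0241
```

```bash
python3 rel.py; python3 - <<'E'
from fit import *
qc=np.load('qc.npy')
crop(pt,(140,174,290,244),5,'t30.png'); crop(ps,(190,166,280,256),6,'s30.png'); cv2.imwrite('pics/top30.png',pt['color'][:,:,::-1])
P=W([(sx*13,sy*155,138) for sx in(1,-1) for sy in (1,-1)],(.511,.2103,.001)); print(((project(pt,P)-[140,174]+.5)*5).round(0).tolist())
E
```

```text
t 59.55 pos [ 0.4598 -0.1026  0.2504] rot [-1.7996e+02  5.0000e-02  1.4993e+02] F [0.4 0.3 0.1] w 0.0241 q [ 45.  20. -50. 109.  18.  59.  47.]
[[112.0, 168.0], [648.0, 174.0], [110.0, 212.0], [647.0, 219.0]]
```

View pics/t30.png

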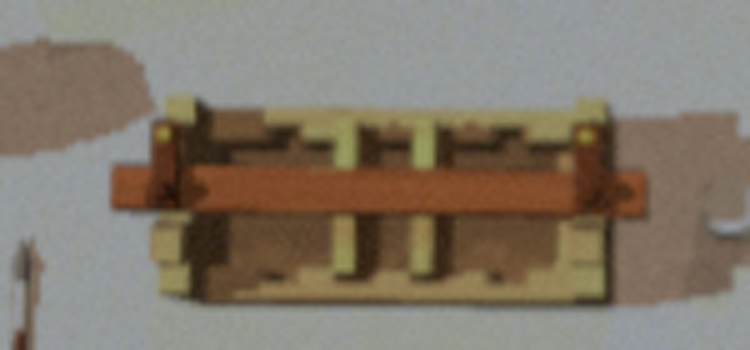

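View pics/s30.png

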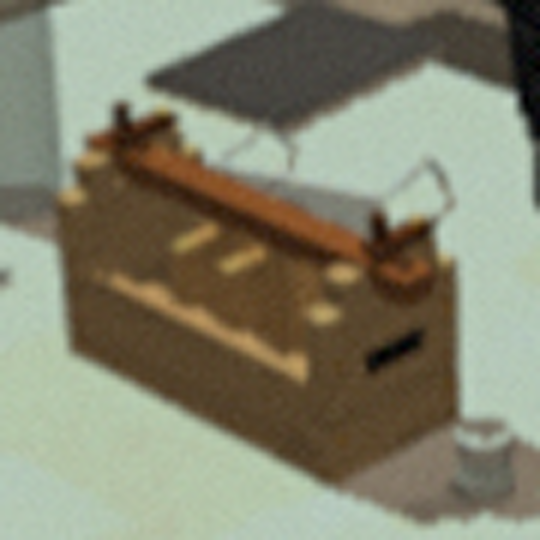

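View pics/top30.png

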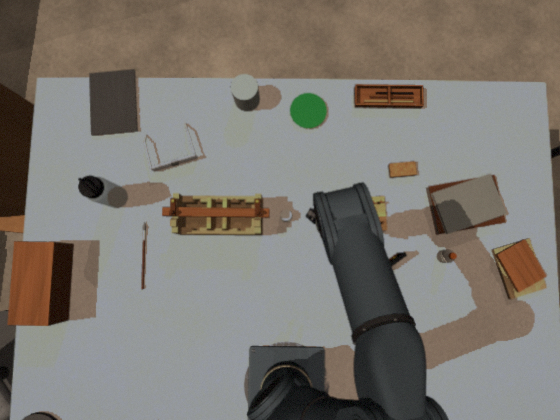

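```bash
python3 -c "
from rig import *
s=get_state();print(s['clock'],s['force']);print(job_done())"
```

```text
59.65 [ 0.2446312  -0.67172475 -0.09737368]
the job is handed in; nothing more can be done
None
```

The packing is done and handed in at 59.65 s of the 210 s allowed; no verdict is reported.

**What I did:**
- Two wooden panels were in the rack; I left the black look-alike alone.
- I swung both buttons out, then lowered the panels into grooves 2 and 1. The floor contacts were about 14 N and 7 N.
- The bar was knocked a few centimetres aside just before I gripped it, so I measured it again. It then seated in both notches with about 10 N of contact.
- I swung both buttons back across the bar.

**Last checks:**
- **Panels:** the final pictures show both upright in their grooves.
- **Bar:** it lies in both notches, its ends within about 1 pixel (3 mm) of where a centred bar should show.
- **Buttons and arm:** both buttons are square across the bar, and the arm is clear and touching nothing. I judged the button angles by eye only.
- **Other things on the desk:** nothing I could see had moved. The arm hid part of the rack.

**Disagreement:** in the rack area the side camera placed things about 5–9 mm nearer to it than the top camera did. I relied on the top camera and the contact forces, and every insertion went in freely.

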